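# Load the soaking tub for used nebuliser parts

### The arm

A 6-joint arm with a two-finger parallel gripper is mounted at the origin on the work surface. World frame = base frame: x ahead of the robot, y to its left, z up, the work surface at z = 0. Lengths are in m, angles in rad, forces in N, time in s.
With the tool pointing down it reaches from about 0.375 to 0.975 m from the base axis. Payload 3.8 kg.
Tool frame: the origin (TCP) lies between the finger pads; the fingertips stand 17 mm ahead of it and the grasp point (between the pads) lies 2 mm behind it; y points along the fingers, z is the direction in which the jaws open and shut, and the axes are right-handed (so a half turn about y gives the same grasp; the last joint's range is limited). The gripper opens to 85 mm and grips with 20 to 120 N. Pads are 22 mm wide; open, the fingers measure 114 mm over their backs; the gripper's body (76 mm by 85 mm) begins 54 mm behind the grasp point. The pads swing forward as they close: fully open they stand 13 mm farther back than shut.
Start: joints at [1.13, 0.264, 1.604, -0, 1.274, -0.037], TCP at [0.265, 0.621, 0.248] pointing down, gripper open.
Joint ranges: [-2.63, 2.63], [-0.94, 2.18], [0.31, 2.57], [-1.31, 4.45], [0, 2.66], [-2.55, 2.55]. Speed limits (rad/s): [2.57, 2.57, 3.14, 3.14, 3.14, 3.14].

### API

Orientations are given as a rotation vector (axis times angle).
In Python, from workcell import bot, eyes, nets gives the robot as it stands. The module is installed in compiled form; this text tells all that it offers.
- The arm moves only by the tool jog_arm, never from a script. Its arguments are lists of equal length, an entry for each row: "turn": the turn, a rotation vector about the tool's x, y, z in rad, a list of three; "slide": the shift along the tool's x, y, z in mm, a list of three; "grip": the opening in per cent of the stroke, from 0 (shut) to 100 (fully open). A call has 1 to 5 rows; each row shifts and turns the commanded pose from where the row before left it, along the tool's axes as they then stand; what a row does not reach is not made up. A row lasts 1/10 s, in which the tool goes at most 50 mm and 8.59 degrees, less where a joint would pass 70% of its speed; a pose out of reach is approached as far as the arm can. A call with a gripper value outside its range is refused whole. The fingers move at their own pace and stop on an object; "newtons" is the grip in N (left out, the last holds). Time passes only in rows, so rows that do not move let the fingers close. It gives the time, the measured TCP pose, the force and the opening at its end, in the units of the state.
- bot.read_state(): the state, without advancing time (a new reading comes with each control period).
- eyes.read_camera(name): name is "side" or "top"; returns a dict with "img" (420x560x3 uint8, red, green, blue), "depth" (420x560 float32, m along the optical axis (not along the pixel's ray), 0 where there is no reading), "intrinsics" (3x3 intrinsics, pixels), "position" and "rotation" of the camera in the world. Camera axes: x right, y down, z forward; pixel columns grow to the right and rows downward; lengths in m; the calibration is good to about 2 mm. A picture is of the moment at which its call begins.
- bot.finish_job(): hands the job in, once; it reports no verdict.
Trained networks look in a picture, given as the dict that the camera call returned (one of the last four; its "shot" number tells which), for a name from the list of things; names that differ only in an ending like _2 or _b are one class to them, and where a whole thing is asked for, a point or a joint stands for the part that bears it (a point fixed in the world has none). Each returns a list of dicts, best first, with "conf" (0 to 1); they miss things now and then, are a little off and sometimes report something else, mostly with a low value. They report only what shows in the picture. A call takes as long as a camera call. They do not tell look-alikes from the thing itself.
- nets.search_frame(thing, picture): "xyz" ([x, y, z] in m, in the coordinates of the camera as it stood for that picture, good to about 4 mm: the middle of the surface that is visible of it).
The state is a dict: "time": time; "q": joint angles; "joint_vel": joint speeds; "joint_torque": joint torques, N m; "tool_pos": TCP position; "tcp_rot": TCP orientation; "wrist_force": force on the tool from outside, world axes, zero at the start; "torque": the same for the moment, N m; "width": opening from 0.0 (shut) to 1.0 (fully open).
Only numpy, scipy, OpenCV 4.12 (cv2) and the standard library are available. Lean on these libraries where they do the work, as an engineer would, in place of code of your own. Each camera call takes 0.05 s, during which the arm holds its last target.

### The job

Make up the soaking tub: set the white basket into the blue tub first, then stand the dark-blue nebuliser chamber upright in the basket's blue end and the purple mouthpiece upright in its purple end, then lay the steel sinker plate flat on the basket's rim, and last put the blue lid on so that it sits level and fully down. Lower each piece into place rather than dropping it, and leave the compressor, the white bowl and the amber jar where they are.

Things in the scene. Friction and masses are not known exactly. Their poses are not given: they have to be found in the camera images.
- tub: light-blue open rectangular tub, fixed to the table, no lid on it. Outside 130 (x) by 170 (y) mm, 138 by 178 mm over the flange of its rim; inside 120 (x) by 160 (y) mm with straight walls; floor 4 mm thick, rim 64 mm above the table. Origin: centre of its underside; z up, long side along y.
- basket: white basket, 0.12 kg. Outside 104 (x) by 144 (y) by 44 mm high; floor 3 thick; opening 92 by 128 at the rim, 98 by 138 below its 4 thick edge. Central grip lug 12 thick (x), 36 long (y), top level with the rim: grip across x from above. Floor blue at the +y end, purple at -y; their middles at y = +44, -44. Origin: centre of underside, z up. Rests on the tub's floor, either way round.
- chamber: dark-blue nebuliser chamber with a white band, a short upright round pot, 34 mm across and 38 mm high, 35 g. Origin: centre of its underside, z up its axis. It belongs on the blue floor (+y end) of the basket.
- mouthpiece: purple mouthpiece standing on its round foot, 38 mm high, foot 32 mm across and 6 mm high, above it a stem that tapers from 28 to 22 mm across at the top, 30 g. Origin: centre of its underside, z up its axis. It belongs on the purple floor (-y end) of the basket.
- sinker: steel plate with dark dots and a black grip rib, about 0.28 kg. Plate 108 (x) by 146 (y) by 4 mm; central rib 12 thick (x), 50 long (y), top 30 mm above the underside: grip across x from above. Origin: centre of underside, z up. Lies in the tub on the basket's rim, long side along the tub's, origin then 48 mm above the tub's underside.
- lid: light-blue domed lid with a white grip rib, about 0.16 kg. Flange 138 (x) by 178 (y), 8 to 12 mm above the origin; lip below it, 106 by 146 outside, 8 deep; hollow dome to 32 mm; on it a central rib 12 thick (x), 56 long (y), top at 60 mm: grip across x from above. Origin: centre of the lip's underside, z up. On the tub the flange rests on the rim, lip inside, origin 56 mm above the tub's underside.
- compressor: bystander: white nebuliser compressor, 170 (x) by 150 (y) by 92 mm with a nozzle to 102 mm, 1.5 kg. Origin: centre of its underside.
- bowl: bystander: white ceramic bowl, 130 mm across, 45 mm high. Origin: centre of its underside.
- jar: bystander: amber glass jar with a white cap, 52 mm across, 75 mm high. Origin: centre of its underside.
Mind the look-alikes: they are no part of the job. What is shaped like the lid but pink is not meant.

How it is judged:
By the outcome, as a careful person would: the job done as asked, in the order asked, and still so for the second after the job is handed in, with the robot touching nothing.
It also fails if it takes over 128 s, if anything falls off the work surface, if the arm or the gripper's body presses on something with over 40 N, if the wrist force passes 120 N, or if a joint passes its speed limit or range.

## Working session

There is one attempt and no reset: what is moved stays moved. The work goes in short steps, Python scripts to look and compute and a tool call to move; the robot and the scene stay as the last step left them, time stands still between calls to the robot, and variables do not carry over. Pictures are saved under pics/ and viewed, and the job is handed in when it is done.

Besides the shell and the picture viewer there is one more tool, called after "Call:" in YAML: its name, and indented under it one key for each argument. jog_arm: Moves the arm, as the interface text tells. Its arguments: {"type":"object","properties":{"turn":{"type":"array"},"slide":{"type":"array"},"grip":{"type":"array"},"newtons":{"type":"number"}},"required":["turn","slide","grip"]}

```bash
mkdir -p pics; cat > h.py <<'E'
import numpy as np, cv2
from workcell import bot, eyes, nets
from scipy.spatial.transform import Rotation as R
def cam(n,name=None):
    p=eyes.read_camera(n)
    if name: cv2.imwrite('pics/'+name+'.png',p['img'][:,:,::-1])
    return p
def rot(p):
    r=np.array(p['rotation'],float)
    return r if r.shape==(3,3) else R.from_rotvec(r).as_matrix()
def world(p):
    K=np.array(p['intrinsics']);d=p['depth'];h,w=d.shape
    u,v=np.meshgrid(np.arange(w),np.arange(h))
    c=np.stack([(u-K[0,2])/K[0,0]*d,(v-K[1,2])/K[1,1]*d,d],-1)
    return c@rot(p).T+np.array(p['position'])
def pix(p,X):
    K=np.array(p['intrinsics']);c=rot(p).T@(np.array(X)-np.array(p['position']));return (K@c/c[2])[:2]
E
python3 - <<'E'
from h import *
np.set_printoptions(precision=4,suppress=True)
s=bot.read_state();print(s)
for n in ['top','side']:
    p=cam(n,n+'0');print(n,p['position'],p['rotation'],p['intrinsics'],p['shot'])
    for t in ['tub','basket','chamber','mouthpiece','sinker','lid','compressor','bowl','jar']:
        for r in nets.search_frame(t,p):
            X=rot(p)@np.array(r['xyz'])+np.array(p['position']);print(t,round(r['conf'],2),X,pix(p,X).round())
E
```

```text
{'time': 0.0, 'q': array([ 1.1301,  0.2648,  1.6054,  0.    ,  1.2737, -0.0369]), 'joint_vel': array([ 0.0001,  0.    , -0.0009,  0.0002,  0.0001, -0.0005]), 'joint_torque': array([ -0.0002, -51.5117, -36.7309,   0.    ,   0.0131,   0.    ]), 'tool_pos': array([0.2649, 0.6201, 0.2469]), 'tcp_rot': array([-1.5497,  0.3173, -0.3164]), 'wrist_force': array([ 0.8474, -0.4587,  0.6301]), 'torque': array([0.0243, 0.0112, 0.0153]), 'width': 1.0036692476419011}
top [0.3571 0.0247 1.511 ] [-2.1922  2.1834 -0.0859] [[447.0574   0.     270.6533]
 [  0.     447.0574 208.0452]
 [  0.       0.       1.    ]] 1
tub 0.57 [0.6466 0.2612 0.0062] [199. 155.]
basket 0.66 [ 0.4437 -0.2475  0.0033] [348. 215.]
chamber 0.38 [0.4577 0.2371 0.0365] [204. 210.]
mouthpiece 0.38 [0.4579 0.0001 0.0387] [275. 210.]
sinker 0.75 [ 0.6625 -0.0092  0.0046] [278. 151.]
lid 0.98 [ 0.6488 -0.2706  0.0327] [356. 153.]
lid 0.74 [ 0.2404 -0.2427  0.0301] [349. 276.]
compressor 0.77 [0.4085 0.5074 0.0951] [115. 223.]
bowl 0.97 [ 0.4571 -0.5101  0.0241] [428. 211.]
jar 0.81 [ 0.6189 -0.4726  0.0775] [421. 160.]
side [0.3458 0.7688 0.9608] [-0.2591  2.9032 -1.048 ] [[452.7826   0.     278.0455]
 [  0.     452.7826 199.3135]
 [  0.       0.       1.    ]] 2
tub 0.87 [0.647  0.2518 0.0192] [185. 269.]
basket 0.76 [ 0.439  -0.2451  0.0162] [300. 141.]
chamber 0.59 [0.4508 0.25   0.0382] [266. 277.]
chamber 0.24 [ 0.657  -0.0047  0.0047] [210. 192.]
sinker 0.81 [ 0.6611 -0.0017  0.0023] [208. 193.]
lid 0.83 [ 0.6424 -0.2487  0.029 ] [235. 128.]
lid 0.66 [ 0.2389 -0.231   0.0299] [367. 149.]
lid 0.27 [ 0.4508 -0.5254  0.0282] [309.  82.]
compressor 0.93 [0.4089 0.5116 0.0925] [261. 389.]
bowl 0.56 [ 0.452  -0.525   0.0284] [308.  82.]
bowl 0.36 [ 0.6442 -0.2488  0.0319] [234. 127.]
jar 0.91 [ 0.6146 -0.4704  0.0539] [258.  80.]
```

```bash
python3 - <<'E'
import cv2
a=cv2.imread('pics/top0.png')
cv2.imwrite('pics/top0c.png',cv2.resize(a[110:320,60:460],None,fx=2,fy=2,interpolation=cv2.INTER_CUBIC))
E
```

```text
(no output)
```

View pics/top0c.png

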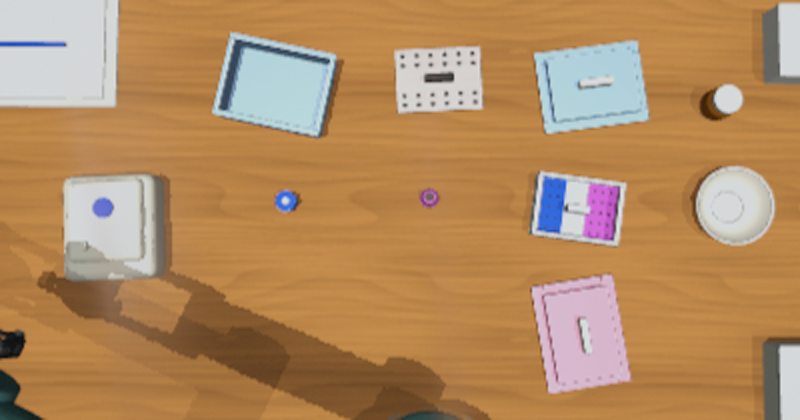

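View pics/side0.png

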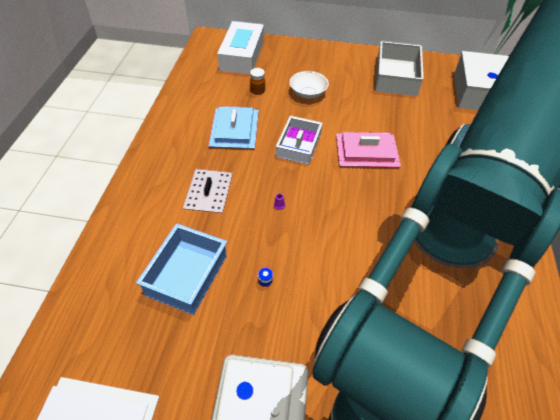

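The top picture (crop pixel/2 + (60,110)) shows the tub at (198,153), chamber at (203,210), mouthpiece at (275,209), sinker at (279,150), basket at (349,214) and jar/bowl on the right. There are two lid shapes: light blue at (356,153) and pink at (350,276). The blue one fits the description. Next I measure the poses and check the blue lid in a crop.

```bash
cat >> h.py <<'E'
def rect(pts):
    (c,s,a)=cv2.minAreaRect((pts[:,:2]*1000).astype(np.float32))
    b=cv2.boxPoints((c,s,a)); e=[b[1]-b[0],b[2]-b[1]]
    L=max(e,key=np.linalg.norm); 
    if L[1]<0:L=-L
    yaw=np.degrees(np.arctan2(-L[0],L[1]))  # yaw of the body's +y (mod 180)
    return np.round(c,1),np.round(sorted(s),1),round(float(yaw),1)
def comp(W,c,r,zlo,zhi,extra=None):
    m=(np.hypot(W[...,0]-c[0],W[...,1]-c[1])<r)&(W[...,2]>zlo)&(W[...,2]<zhi)
    if extra is not None:m&=extra
    n,l,st,_=cv2.connectedComponentsWithStats(m.astype(np.uint8))
    if n<2:return None
    k=1+np.argmax(st[1:,4]);return l==k
E
python3 - <<'E'
from h import *
np.set_printoptions(precision=4,suppress=True)
T=dict(tub=((.647,.256),.125,.045,.075),basket=((.441,-.246),.1,.02,.06),chamber=((.455,.24),.05,.02,.06),mouthpiece=((.457,.0),.05,.02,.06),sinker=((.66,-.006),.105,.0025,.012),rib_s=((.66,-.006),.05,.02,.06),lid=((.646,-.26),.13,.005,.02),dome=((.646,-.26),.13,.022,.045),rib_l=((.646,-.26),.06,.05,.09))
for n in ['top','side']:
    p=cam(n);W=world(p)
    for t,(c,r,a,b) in T.items():
        m=comp(W,c,r,a,b)
        if m is None: print(n,t,None);continue
        q=W[m];print(n,t,m.sum(),*rect(q),'mean',q.mean(0),'zmax',q[:,2].max())
    if n=='top':
        z=cv2.resize(p['img'][125:185,310:400,::-1],None,fx=7,fy=7,interpolation=cv2.INTER_CUBIC);cv2.imwrite('pics/lidcrop.png',z)
E
```

```text
top tub 607 [644.6 258.5] [139.4 179.1] -11.9 mean [0.65   0.2628 0.0638] zmax 0.07411371286391
top basket 342 [ 443.9 -241.9] [104.6 146.1] -7.6 mean [ 0.443  -0.2351  0.0435] zmax 0.055542341210386814
top chamber 87 [454.4 240.2] [29.8 30.6] 2.3 mean [0.4542 0.2401 0.0394] zmax 0.04938692666544653
top mouthpiece 44 [462.7   4.4] [20.  23.3] -88.0 mean [0.4611 0.004  0.0375] zmax 0.04428654136727794
top sinker 1598 [657.1  -3.6] [199.6 207.6] -27.5 mean [ 0.6596 -0.0039  0.006 ] zmax 0.01189053279348129
top rib_s 60 [664.4 -12. ] [12.2 47.6] -1.8 mean [ 0.6644 -0.0118  0.0305] zmax 0.039747978596488265
top lid 747 [ 656.2 -270.6] [158.5 197.3] 10.5 mean [ 0.6463 -0.2642  0.0129] zmax 0.019979116179555723
top dome 1315 [ 652.6 -270.7] [107.7 147.4] 8.3 mean [ 0.6514 -0.2697  0.0334] zmax 0.044491835162161264
top rib_l 70 [ 652.4 -270.5] [13.2 55.8] 9.6 mean [ 0.6519 -0.2704  0.0605] zmax 0.06798234957675553
side tub 1437 [643.  256.2] [140.4 181.9] -11.4 mean [0.647  0.2564 0.0605] zmax 0.07001243674901003
side basket 672 [ 442.1 -241.3] [105.4 152. ] -7.7 mean [ 0.4421 -0.2334  0.036 ] zmax 0.05174699569707042
side chamber 193 [453.4 242.1] [32.7 33.9] 85.1 mean [0.4525 0.2441 0.0363] zmax 0.04462192071636051
side mouthpiece 87 [460.5   4.9] [23.  24.2] -80.8 mean [0.4605 0.0077 0.0329] zmax 0.04222606191683553
side sinker 1333 [661.7 -17.8] [126.9 179.3] 3.7 mean [ 0.6622 -0.0077  0.005 ] zmax 0.011127161082897685
side rib_s 82 [663.2 -11.5] [13.  52.5] 4.5 mean [ 0.6627 -0.0092  0.0288] zmax 0.03482898001320278
side lid 587 [ 651.  -275.2] [138.8 188.9] 7.2 mean [ 0.6406 -0.2398  0.0127] zmax 0.019626643602057903
side dome 1091 [ 650.6 -271. ] [107.2 153.9] 7.4 mean [ 0.6487 -0.2623  0.0322] zmax 0.044705087124229825
side rib_l 60 [ 650.3 -269.7] [13.1 54.2] 8.9 mean [ 0.6495 -0.2673  0.0588] zmax 0.06374758001774439
```

View pics/lidcrop.png

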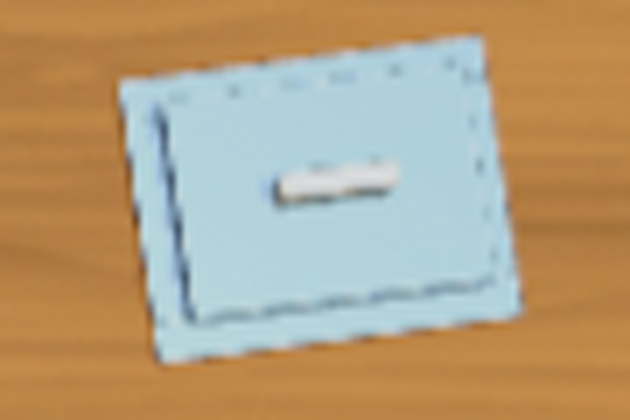

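The crop shows the light-blue lid with its white rib, so the lid at top (356,153) is the right one. Next I refine the sinker and check state noise and tool axes.

```bash
cat >> h.py <<'E'
def goal(yaw):  # tool y down, tool z (jaws) along body x at yaw(deg)
    y=np.radians(yaw);z=np.array([np.cos(y),np.sin(y),0]);yy=np.array([0,0,-1.]);return np.stack([np.cross(yy,z),yy,z],1)
def go(pos,yaw,vmax=45,show=True):
    s=bot.read_state();P=np.array(s['tool_pos']);A=R.from_rotvec(s['tcp_rot'])
    c=[]
    for k in (0,180):
        d=(A.inv()*R.from_matrix(goal(yaw+k))).as_rotvec();c.append(d)
    d=min(c,key=np.linalg.norm)
    D=(np.array(pos)-P)*1000
    n=int(max(np.ceil(np.linalg.norm(D)/vmax),np.ceil(np.degrees(np.linalg.norm(d))/8),1))
    rows=[];B=A
    for i in range(n):
        rows.append((np.round(d/n,4).tolist(),np.round(B.inv().apply(D/n),1).tolist()));B=B*R.from_rotvec(d/n)
    print('t',round(s['time'],2),'at',P.round(4),'w',round(s['width'],3),'F',np.round(s['wrist_force'],1),'n',n,'D',D.round(1),'turn deg',np.degrees(d).round(2))
    for t,sl in rows:print('  turn',t,'slide',sl)
E
python3 - <<'E'
from h import *
np.set_printoptions(precision=4,suppress=True)
s=bot.read_state();print(s['time'],R.from_rotvec(s['tcp_rot']).as_matrix(),s['tool_pos'],s['q'])
for n in ['top','side']:
    p=cam(n);W=world(p);im=p['img'].astype(int)
    hsv=cv2.cvtColor(p['img'],cv2.COLOR_RGB2HSV)
    x=hsv[...,1]<70
    m=comp(W,(.661,-.011),.11,-.01,.02,x)
    m=cv2.morphologyEx(m.astype(np.uint8),cv2.MORPH_CLOSE,np.ones((5,5)))>0
    print(n,m.sum(),*rect(W[m]))
    b=(hsv[...,0]>80)&(hsv[...,0]<130)&(hsv[...,1]>40)
    m=comp(W,(.651,-.27),.13,.0,.02,b);print('lidfl',rect(W[m]))
s=bot.read_state();print(s['time'],s['tool_pos'],s['tcp_rot'],s['wrist_force'])
E
```

```text
1.1 [[ 0.9196  0.      0.3929]
 [-0.3929  0.      0.9196]
 [ 0.     -1.      0.    ]] [0.2652 0.6207 0.2483] [ 1.1301  0.2639  1.604  -0.      1.2737 -0.0369]
top 1362 [542.1 -19.3] [146.5 364.4] -86.8
lidfl (array([ 653.8, -272.6]), array([134.5, 176.4]), 7.6)
side 1516 [551.4 347.9] [137.1 926.7] 17.6
lidfl (array([ 653.2, -270.8]), array([139.9, 182.5]), 7.8)
1.2 [0.2652 0.6207 0.2483] [-1.5475  0.3167 -0.3167] [-0.5035 -0.7138  0.426 ]
```

```bash
python3 - <<'E'
from h import *
go((.5,.15,.2),-7.6)
E
```

```text
t 1.2 at [0.2652 0.6207 0.2483] w 0.997 F [-0.5 -0.7  0.4] n 12 D [ 234.8 -470.7  -48.3] turn deg [ 0.   74.46  0.  ]
  turn [0.0, 0.1083, 0.0] slide [33.4, 4.0, -28.4]
  turn [0.0, 0.1083, 0.0] slide [36.3, 4.0, -24.6]
  turn [0.0, 0.1083, 0.0] slide [38.7, 4.0, -20.5]
  turn [0.0, 0.1083, 0.0] slide [40.7, 4.0, -16.2]
  turn [0.0, 0.1083, 0.0] slide [42.2, 4.0, -11.7]
  turn [0.0, 0.1083, 0.0] slide [43.3, 4.0, -7.1]
  turn [0.0, 0.1083, 0.0] slide [43.8, 4.0, -2.4]
  turn [0.0, 0.1083, 0.0] slide [43.8, 4.0, 2.4]
  turn [0.0, 0.1083, 0.0] slide [43.3, 4.0, 7.1]
  turn [0.0, 0.1083, 0.0] slide [42.2, 4.0, 11.7]
  turn [0.0, 0.1083, 0.0] slide [40.7, 4.0, 16.2]
  turn [0.0, 0.1083, 0.0] slide [38.7, 4.0, 20.5]
```

Call:
jog_arm:
  turn:
    - [0, 0.108, 0]
    - [0, 0.108, 0]
    - [0, 0.108, 0]
    - [0, 0.108, 0]
    - [0, 0.108, 0]
  slide:
    - [33, 4, -28]
    - [36, 4, -25]
    - [39, 4, -20]
    - [41, 4, -16]
    - [42, 4, -12]
  grip: [40, 40, 40, 40, 40]
  newtons: 40

```text
time: 1.7
tool_pos: [0.3636, 0.4237, 0.2283]
tcp_rot: [-1.441, 0.739, -0.739]
wrist_force: [0.7, -1.0, 0.2]
width: 0.399
```

Call:
jog_arm:
  turn:
    - [0, 0.108, 0]
    - [0, 0.108, 0]
    - [0, 0.108, 0]
    - [0, 0.108, 0]
    - [0, 0.108, 0]
  slide:
    - [43, 4, -7]
    - [44, 4, -2]
    - [44, 4, 2]
    - [43, 4, 7]
    - [42, 4, 12]
  grip: [40, 40, 40, 40, 40]

```text
time: 2.2
tool_pos: [0.4621, 0.2281, 0.2085]
tcp_rot: [-1.246, 1.148, -1.148]
wrist_force: [0.8, 0.3, 0.5]
width: 0.395
```

Call:
jog_arm:
  turn:
    - [0, 0.108, 0]
    - [0, 0.108, 0]
  slide:
    - [41, 4, 16]
    - [39, 4, 20]
  grip: [40, 40]

```text
time: 2.4
tool_pos: [0.5009, 0.1492, 0.2006]
tcp_rot: [-1.142, 1.306, -1.307]
wrist_force: [0.6, 0.8, 0.6]
width: 0.398
```

```bash
python3 - <<'E'
from h import *
np.set_printoptions(precision=4,suppress=True)
go((.443,-.2415,.1),-7.6)
p=cam('top','top1');W=world(p)
hsv=cv2.cvtColor(p['img'],cv2.COLOR_RGB2HSV)
# refine basket by colour: blue & purple floor centroids, rib
m=comp(W,(.443,-.2415),.09,-.01,.06,(hsv[...,0]>105)&(hsv[...,0]<130)&(hsv[...,1]>120));b=W[m].mean(0)
m=comp(W,(.443,-.2415),.09,-.01,.06,(hsv[...,0]>135)&(hsv[...,0]<165)&(hsv[...,1]>90));u=W[m].mean(0)
print(b,u,(b+u)/2)
m=comp(W,(.443,-.2415),.03,.03,.06);print('lug',rect(W[m]))
E
```

```text
t 2.4 at [0.5009 0.1492 0.2006] w 0.398 F [0.6 0.8 0.6] n 10 D [ -57.9 -390.7 -100.6] turn deg [-0.05 -0.05 -0.02]
  turn [-0.0001, -0.0001, -0.0] slide [39.5, 10.0, -0.6]
  turn [-0.0001, -0.0001, -0.0] slide [39.5, 10.0, -0.6]
  turn [-0.0001, -0.0001, -0.0] slide [39.5, 10.0, -0.6]
  turn [-0.0001, -0.0001, -0.0] slide [39.5, 10.0, -0.6]
  turn [-0.0001, -0.0001, -0.0] slide [39.5, 10.0, -0.6]
  turn [-0.0001, -0.0001, -0.0] slide [39.5, 10.0, -0.6]
  turn [-0.0001, -0.0001, -0.0] slide [39.5, 10.0, -0.6]
  turn [-0.0001, -0.0001, -0.0] slide [39.5, 10.1, -0.6]
  turn [-0.0001, -0.0001, -0.0] slide [39.5, 10.1, -0.6]
  turn [-0.0001, -0.0001, -0.0] slide [39.5, 10.1, -0.6]
[ 0.4528 -0.2044  0.0047] [ 0.4419 -0.2873  0.0049] [ 0.4474 -0.2459  0.0048]
lug (array([ 443.7, -241.5]), array([12.3, 35.8]), -8.6)
```

Call:
jog_arm:
  turn:
    - [0, 0, 0]
    - [0, 0, 0]
    - [0, 0, 0]
    - [0, 0, 0]
    - [0, 0, 0]
  slide:
    - [39.5, 10, -0.6]
    - [39.5, 10, -0.6]
    - [39.5, 10, -0.6]
    - [39.5, 10, -0.6]
    - [39.5, 10, -0.6]
  grip: [40, 40, 40, 40, 40]

```text
time: 2.95
tool_pos: [0.4716, -0.0459, 0.1503]
tcp_rot: [-1.145, 1.302, -1.304]
wrist_force: [0.2, 0.2, 0.3]
width: 0.398
```

Call:
jog_arm:
  turn:
    - [0, 0, 0]
    - [0, 0, 0]
    - [0, 0, 0]
    - [0, 0, 0]
    - [0, 0, 0]
  slide:
    - [39.5, 10, -0.6]
    - [39.5, 10, -0.6]
    - [39.5, 10, -0.6]
    - [39.5, 10, -0.6]
    - [39.5, 10, -0.6]
  grip: [40, 40, 40, 40, 40]

```text
time: 3.45
tool_pos: [0.4433, -0.2416, 0.1003]
tcp_rot: [-1.145, 1.303, -1.304]
wrist_force: [0.9, -0.0, 0.4]
width: 0.397
```

```bash
python3 - <<'E'
from h import *
go((.4432,-.2415,.033),-8)
E
```

```text
t 3.45 at [ 0.4433 -0.2416  0.1003] w 0.397 F [ 0.9 -0.   0.4] n 2 D [ -0.1   0.1 -67.3] turn deg [-0.05  0.63  0.02]
  turn [-0.0005, 0.0055, 0.0001] slide [-0.1, 33.6, -0.1]
  turn [-0.0005, 0.0055, 0.0001] slide [-0.1, 33.6, -0.1]
```

Call:
jog_arm:
  turn:
    - [0, 0.01, 0]
    - [0, 0, 0]
    - [0, 0, 0]
  slide:
    - [0, 25, 0]
    - [0, 25, 0]
    - [0, 17, 0]
  grip: [40, 40, 40]

```text
time: 3.75
tool_pos: [0.4427, -0.2401, 0.0319]
tcp_rot: [-1.14, 1.313, -1.31]
wrist_force: [0.2, -0.3, 0.2]
width: 0.396
```

Call:
jog_arm:
  turn:
    - [0, 0, 0]
    - [0, 0, 0]
    - [0, 0, 0]
    - [0, 0, 0]
    - [0, 0, 0]
  slide:
    - [0, 0, 0]
    - [0, 0, 0]
    - [0, 0, 0]
    - [0, 0, 0]
    - [0, 0, 0]
  grip: [0, 0, 0, 0, 0]
  newtons: 40

```text
time: 4.25
tool_pos: [0.4442, -0.2404, 0.0343]
tcp_rot: [-1.14, 1.309, -1.312]
wrist_force: [-1.2, 0.0, -0.7]
width: 0.133
```

Call:
jog_arm:
  turn:
    - [0, 0, 0]
    - [0, 0, 0]
    - [0, 0, 0]
    - [0, 0, 0]
    - [0, 0, 0]
  slide:
    - [0, -20, 0]
    - [0, -30, 0]
    - [0, -30, 0]
    - [0, -30, 0]
    - [0, -20, 0]
  grip: [0, 0, 0, 0, 0]

```text
time: 4.75
tool_pos: [0.4445, -0.2406, 0.1663]
tcp_rot: [-1.139, 1.307, -1.314]
wrist_force: [0.3, -0.1, -1.4]
width: 0.133
```

```bash
python3 - <<'E'
from h import *
np.set_printoptions(precision=4,suppress=True)
p=cam('side','side2');W=world(p)
cv2.imwrite('pics/side2c.png',cv2.resize(p['img'][40:240,200:400,::-1],None,fx=3,fy=3))
p=cam('top')
p=cam('top','top2');W=world(p)
m=comp(W,(.4432,-.2415),.1,.12,.175);print('basket',rect(W[m]),np.median(W[m][:,2]))
hsv=cv2.cvtColor(p['img'],cv2.COLOR_RGB2HSV)
m=comp(W,(.661,-.011),.11,-.01,.02,hsv[...,1]<70)
go((.6438,.2574,.16),-11.6)
E
```

```text
basket (array([ 450.8, -202.1]), array([ 61. , 101.8]), 81.8) 0.1402325341051479
t 4.9 at [ 0.4447 -0.2408  0.1652] w 0.131 F [-0.7  0.4 -1.9] n 12 D [199.1 498.2  -5.2] turn deg [-0.25  3.64  0.1 ]
  turn [-0.0004, 0.0053, 0.0001] slide [-43.4, 0.4, 10.7]
  turn [-0.0004, 0.0053, 0.0001] slide [-43.5, 0.4, 10.5]
  turn [-0.0004, 0.0053, 0.0001] slide [-43.5, 0.4, 10.2]
  turn [-0.0004, 0.0053, 0.0001] slide [-43.6, 0.4, 10.0]
  turn [-0.0004, 0.0053, 0.0001] slide [-43.6, 0.4, 9.8]
  turn [-0.0004, 0.0053, 0.0001] slide [-43.7, 0.4, 9.5]
  turn [-0.0004, 0.0053, 0.0001] slide [-43.7, 0.4, 9.3]
  turn [-0.0004, 0.0053, 0.0001] slide [-43.8, 0.4, 9.1]
  turn [-0.0004, 0.0053, 0.0001] slide [-43.8, 0.4, 8.8]
  turn [-0.0004, 0.0053, 0.0001] slide [-43.9, 0.4, 8.6]
  turn [-0.0004, 0.0053, 0.0001] slide [-43.9, 0.4, 8.4]
  turn [-0.0004, 0.0053, 0.0001] slide [-44.0, 0.4, 8.1]
```

View pics/side2c.png

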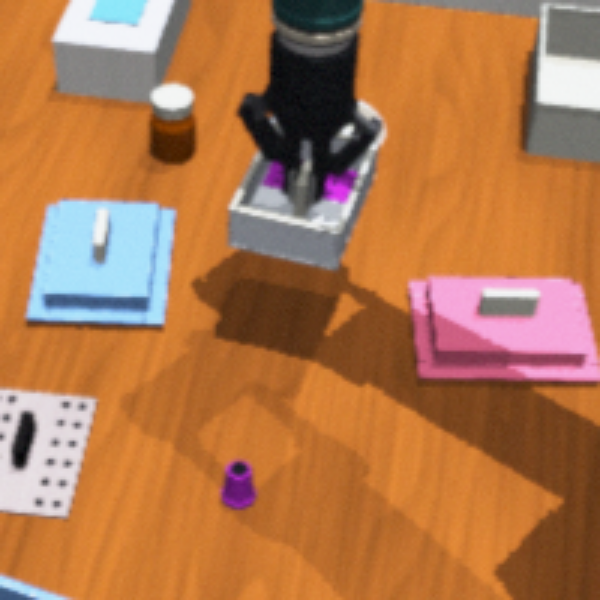

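The side crop shows the basket held level in the gripper at full-image pixel (300,115). Now to carry it to the tub.

Call:
jog_arm:
  turn:
    - [0, 0.01, 0]
    - [0, 0.01, 0]
    - [0, 0.01, 0]
    - [0, 0.01, 0]
    - [0, 0.01, 0]
  slide:
    - [-43, 0, 11]
    - [-43, 0, 11]
    - [-43, 0, 10]
    - [-44, 0, 10]
    - [-44, 0, 9]
  grip: [0, 0, 0, 0, 0]

```text
time: 5.4
tool_pos: [0.5273, -0.0321, 0.1612]
tcp_rot: [-1.116, 1.35, -1.346]
wrist_force: [1.4, -0.5, -0.7]
width: 0.135
```

Call:
jog_arm:
  turn:
    - [0, 0.013, 0]
    - [0, 0, 0]
    - [0, 0, 0]
    - [0, 0, 0]
    - [0, 0, 0]
  slide:
    - [-44, 0, 9]
    - [-44, 0, 9]
    - [-44, 0, 9]
    - [-44, 0, 8]
    - [-44, 0, 8]
  grip: [0, 0, 0, 0, 0]

```text
time: 5.9
tool_pos: [0.613, 0.1748, 0.1606]
tcp_rot: [-1.11, 1.358, -1.356]
wrist_force: [1.0, 0.2, -1.2]
width: 0.136
```

```bash
python3 - <<'E'
from h import *
go((.6438,.2585,.16),-11.6)
E
```

```text
t 5.9 at [0.613  0.1748 0.1606] w 0.136 F [ 1.   0.2 -1.2] n 2 D [30.8 83.7 -0.6] turn deg [0.18 0.05 0.1 ]
  turn [0.0016, 0.0004, 0.0008] slide [-44.1, 0.2, 6.7]
  turn [0.0016, 0.0004, 0.0008] slide [-44.1, 0.3, 6.7]
```

Call:
jog_arm:
  turn:
    - [0, 0, 0]
    - [0, 0, 0]
    - [0, 0, 0]
  slide:
    - [-44, 0, 7]
    - [-44, 0, 7]
    - [0, 0, 0]
  grip: [0, 0, 0]

```text
time: 6.2
tool_pos: [0.6454, 0.2617, 0.1604]
tcp_rot: [-1.109, 1.355, -1.352]
wrist_force: [0.1, -0.8, -1.3]
width: 0.13
```

```bash
python3 - <<'E'
from h import *
np.set_printoptions(precision=4,suppress=True)
p=cam('side','side3');W=world(p)
cv2.imwrite('pics/side3c.png',cv2.resize(p['img'][170:370,100:300,::-1],None,fx=3,fy=3))
go((.6438,.2585,.085),-11.6)
E
```

```text
t 6.25 at [0.6445 0.2591 0.1602] w 0.135 F [-0.8  0.5 -1. ] n 2 D [ -0.7  -0.6 -75.2] turn deg [0.17 0.23 0.09]
  turn [0.0015, 0.002, 0.0008] slide [0.3, 37.6, -0.2]
  turn [0.0015, 0.002, 0.0008] slide [0.3, 37.6, -0.2]
```

View pics/side3c.png

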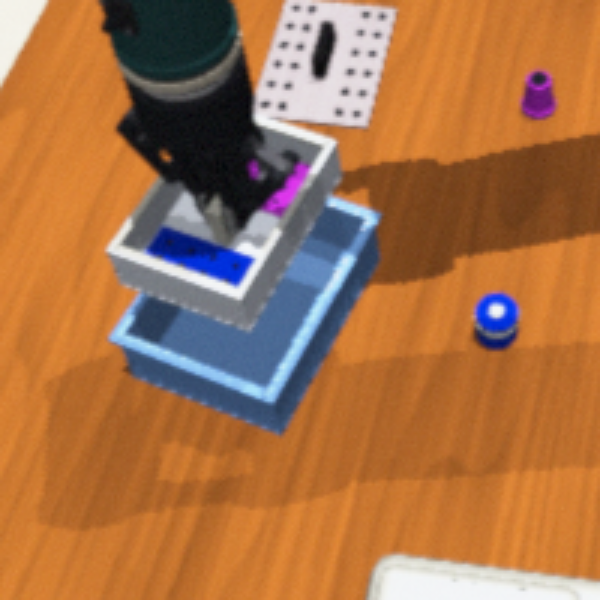

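The basket hangs over the tub at full-image pixel (170,245), aligned with it, blue end near. Next I lower it.

Call:
jog_arm:
  turn:
    - [0, 0, 0]
    - [0, 0, 0]
    - [0, 0, 0]
    - [0, 0, 0]
    - [0, 0, 0]
  slide:
    - [0, 25, 0]
    - [0, 25, 0]
    - [0, 20, 0]
    - [0, 20, 0]
    - [0, 15, 0]
  grip: [0, 0, 0, 0, 0]

```text
time: 6.75
tool_pos: [0.6431, 0.2547, 0.0549]
tcp_rot: [-1.111, 1.359, -1.357]
wrist_force: [-0.1, -0.8, -0.4]
width: 0.129
```

Call:
jog_arm:
  turn:
    - [0, 0, 0]
    - [0, 0, 0]
    - [0, 0, 0]
    - [0, 0, 0]
  slide:
    - [0, 8, 0]
    - [0, 5, 0]
    - [0, 3, 0]
    - [0, 0, 0]
  grip: [0, 0, 0, 0]

```text
time: 7.15
tool_pos: [0.6456, 0.2567, 0.0426]
tcp_rot: [-1.106, 1.356, -1.357]
wrist_force: [-0.4, -0.3, -0.9]
width: 0.135
```

Call:
jog_arm:
  turn:
    - [0, 0, 0]
    - [0, 0, 0]
  slide:
    - [0, 1, 0]
    - [0, 0, 0]
  grip: [0, 0]

```text
time: 7.35
tool_pos: [0.6458, 0.2569, 0.0421]
tcp_rot: [-1.105, 1.356, -1.357]
wrist_force: [0.8, -0.0, -1.2]
width: 0.138
```

Call:
jog_arm:
  turn:
    - [0, 0, 0]
    - [0, 0, 0]
  slide:
    - [0, 1, 0]
    - [0, 0, 0]
  grip: [0, 0]

```text
time: 7.55
tool_pos: [0.6454, 0.2567, 0.0405]
tcp_rot: [-1.107, 1.356, -1.356]
wrist_force: [0.0, -0.4, -1.4]
width: 0.132
```

Call:
jog_arm:
  turn:
    - [0, 0, 0]
    - [0, 0, 0]
  slide:
    - [0, 1, 0]
    - [0, 0, 0]
  grip: [0, 0]

```text
time: 7.75
tool_pos: [0.6452, 0.2566, 0.0391]
tcp_rot: [-1.107, 1.356, -1.356]
wrist_force: [-0.6, -0.4, -0.4]
width: 0.131
```

Call:
jog_arm:
  turn:
    - [0, 0, 0]
    - [0, 0, 0]
  slide:
    - [0, 1, 0]
    - [0, 0, 0]
  grip: [0, 0]

```text
time: 7.95
tool_pos: [0.6451, 0.2566, 0.038]
tcp_rot: [-1.107, 1.357, -1.356]
wrist_force: [-0.8, -0.2, -1.4]
width: 0.132
```

Call:
jog_arm:
  turn:
    - [0, 0, 0]
    - [0, 0, 0]
  slide:
    - [0, 0.7, 0]
    - [0, 0, 0]
  grip: [0, 0]

```text
time: 8.15
tool_pos: [0.6452, 0.2566, 0.0374]
tcp_rot: [-1.107, 1.357, -1.356]
wrist_force: [-0.1, -0.6, -0.6]
width: 0.128
```

Call:
jog_arm:
  turn:
    - [0, 0, 0]
    - [0, 0, 0]
  slide:
    - [0, 0.7, 0]
    - [0, 0, 0]
  grip: [0, 0]

```text
time: 8.35
tool_pos: [0.6453, 0.2566, 0.0368]
tcp_rot: [-1.107, 1.356, -1.356]
wrist_force: [-0.3, 0.1, -1.4]
width: 0.138
```

Call:
jog_arm:
  turn:
    - [0, 0, 0]
    - [0, 0, 0]
  slide:
    - [0, 0.7, 0]
    - [0, 0, 0]
  grip: [0, 0]

```text
time: 8.55
tool_pos: [0.6454, 0.2566, 0.0366]
tcp_rot: [-1.107, 1.356, -1.356]
wrist_force: [-1.3, -1.0, 2.6]
width: 0.132
```

Contact is felt, so I release and rise.

Call:
jog_arm:
  turn:
    - [0, 0, 0]
    - [0, 0, 0]
    - [0, 0, 0]
  slide:
    - [0, 0, 0]
    - [0, 0, 0]
    - [0, 0, 0]
  grip: [35, 35, 35]

```text
time: 8.85
tool_pos: [0.6454, 0.2567, 0.0362]
tcp_rot: [-1.107, 1.356, -1.356]
wrist_force: [1.1, -1.1, -1.3]
width: 0.353
```

Call:
jog_arm:
  turn:
    - [0, 0, 0]
    - [0, 0, 0]
    - [0, 0, 0]
    - [0, 0, 0]
  slide:
    - [0, -15, 0]
    - [0, -40, 0]
    - [0, -40, 0]
    - [0, -20, 0]
  grip: [35, 35, 35, 60]

```text
time: 9.25
tool_pos: [0.6477, 0.2575, 0.1572]
tcp_rot: [-1.1, 1.353, -1.357]
wrist_force: [0.9, 0.3, -0.1]
width: 0.506
```

```bash
python3 - <<'E'
from h import *
go((.454,.241,.12),-11.6)
E
```

```text
t 9.25 at [0.6477 0.2575 0.1572] w 0.506 F [ 0.9  0.3 -0.1] n 5 D [-193.7  -16.5  -37.2] turn deg [-0.36  0.03 -0.22]
  turn [-0.0013, 0.0001, -0.0008] slide [11.0, 7.2, -37.3]
  turn [-0.0013, 0.0001, -0.0008] slide [11.0, 7.2, -37.3]
  turn [-0.0013, 0.0001, -0.0008] slide [11.0, 7.3, -37.3]
  turn [-0.0013, 0.0001, -0.0008] slide [11.0, 7.3, -37.3]
  turn [-0.0013, 0.0001, -0.0008] slide [11.0, 7.4, -37.3]
```

Call:
jog_arm:
  turn:
    - [0, 0, 0]
    - [0, 0, 0]
    - [0, 0, 0]
    - [0, 0, 0]
    - [0, 0, 0]
  slide:
    - [11, 7, -37]
    - [11, 7, -37]
    - [11, 7, -37]
    - [11, 7, -37]
    - [11, 7, -37]
  grip: [62, 62, 62, 62, 62]

```text
time: 9.75
tool_pos: [0.452, 0.2399, 0.1172]
tcp_rot: [-1.105, 1.356, -1.357]
wrist_force: [0.4, 0.5, -0.8]
width: 0.624
```

Call:
jog_arm:
  turn:
    - [0, 0, 0]
    - [0, 0, 0]
  slide:
    - [0, 0, 0]
    - [0, 0, 0]
  grip: [62, 62]

```text
time: 9.95
tool_pos: [0.4527, 0.24, 0.1171]
tcp_rot: [-1.106, 1.355, -1.356]
wrist_force: [0.3, 0.9, 0.6]
width: 0.622
```

```bash
python3 - <<'E'
from h import *
np.set_printoptions(precision=4,suppress=True)
p=cam('side','side4');cv2.imwrite('pics/side4c.png',cv2.resize(p['img'][170:370,100:300,::-1],None,fx=3,fy=3))
W=world(p)
m=comp(W,(.645,.257),.095,.036,.056,cv2.cvtColor(p['img'],cv2.COLOR_RGB2HSV)[...,1]<80)
if m is not None: print('basket',m.sum(),rect(W[m]),np.median(W[m][:,2]))
go((.454,.241,.027),-11.6)
E
```

```text
basket 855 (array([646.9, 250. ]), array([113.2, 151. ]), -11.6) 0.047301632599744514
t 10.0 at [0.4543 0.2404 0.1177] w 0.62 F [0.2 0.1 0.7] n 3 D [ -0.3   0.6 -90.7] turn deg [-0.16  0.05 -0.1 ]
  turn [-0.0009, 0.0003, -0.0006] slide [-0.1, 30.2, -0.2]
  turn [-0.0009, 0.0003, -0.0006] slide [-0.1, 30.2, -0.2]
  turn [-0.0009, 0.0003, -0.0006] slide [-0.1, 30.2, -0.2]
```

View pics/side4c.png

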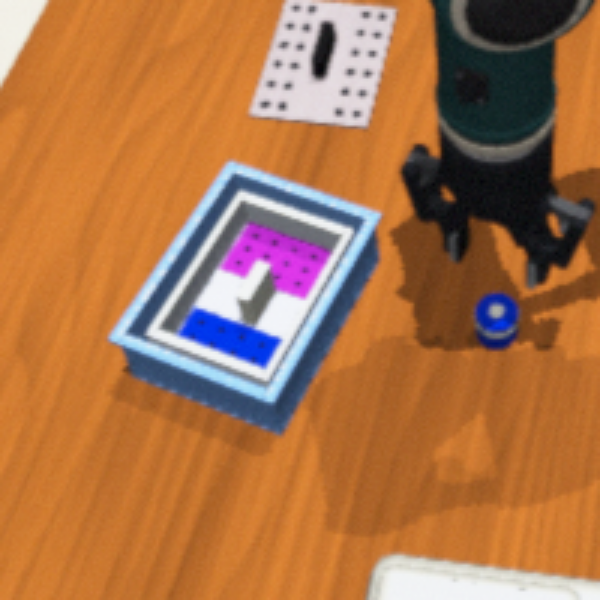

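The crop shows the basket level in the tub with an even gap, blue end near at full-image pixel (178,283). Next the chamber.

Call:
jog_arm:
  turn:
    - [0, 0, 0]
    - [0, 0, 0]
    - [0, 0, 0]
    - [0, 0, 0]
  slide:
    - [0, 30, 0]
    - [0, 30, 0]
    - [0, 20, 0]
    - [0, 10, 0]
  grip: [62, 62, 62, 62]

```text
time: 10.4
tool_pos: [0.4542, 0.2399, 0.0252]
tcp_rot: [-1.107, 1.357, -1.357]
wrist_force: [0.2, 0.4, -0.0]
width: 0.619
```

Call:
jog_arm:
  turn:
    - [0, 0, 0]
    - [0, 0, 0]
    - [0, 0, 0]
    - [0, 0, 0]
    - [0, 0, 0]
  slide:
    - [0, 0, 0]
    - [0, 0, 0]
    - [0, 0, 0]
    - [0, 0, 0]
    - [0, 0, 0]
  grip: [0, 0, 0, 0, 0]
  newtons: 30

```text
time: 10.9
tool_pos: [0.4537, 0.2402, 0.0271]
tcp_rot: [-1.105, 1.356, -1.356]
wrist_force: [-0.0, -0.8, -0.6]
width: 0.388
```

Call:
jog_arm:
  turn:
    - [0, 0, 0]
    - [0, 0, 0]
    - [0, 0, 0]
    - [0, 0, 0]
    - [0, 0, 0]
  slide:
    - [0, -20, 0]
    - [0, -30, 0]
    - [0, -30, 0]
    - [0, -30, 0]
    - [0, 0, 0]
  grip: [0, 0, 0, 0, 0]

```text
time: 11.4
tool_pos: [0.4565, 0.2415, 0.1416]
tcp_rot: [-1.097, 1.352, -1.356]
wrist_force: [0.2, 1.1, -0.0]
width: 0.384
```

```bash
python3 - <<'E'
from h import *
p=cam('side','side5');cv2.imwrite('pics/side5c.png',cv2.resize(p['img'][170:370,100:300,::-1],None,fx=3,fy=3))
go((.6535,.2985,.137),-11.6)
E
```

```text
t 11.45 at [0.4551 0.2409 0.1393] w 0.386 F [ 0.   0.7 -0.3] n 5 D [198.4  57.6  -2.3] turn deg [-0.3   0.03 -0.22]
  turn [-0.0011, 0.0001, -0.0008] slide [-19.2, 0.7, 36.6]
  turn [-0.0011, 0.0001, -0.0008] slide [-19.3, 0.7, 36.6]
  turn [-0.0011, 0.0001, -0.0008] slide [-19.3, 0.6, 36.6]
  turn [-0.0011, 0.0001, -0.0008] slide [-19.3, 0.6, 36.6]
  turn [-0.0011, 0.0001, -0.0008] slide [-19.3, 0.5, 36.6]
```

View pics/side5c.png

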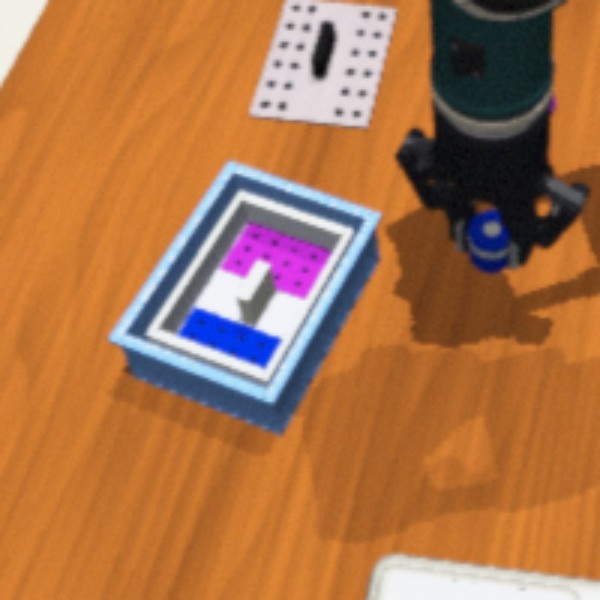

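The chamber is held upright at pixel (263,249). Next I carry it over the blue end.

Call:
jog_arm:
  turn:
    - [0, 0, 0]
    - [0, 0, 0]
    - [0, 0, 0]
    - [0, 0, 0]
    - [0, 0, 0]
  slide:
    - [-19, 0, 36.5]
    - [-19, 0, 36.5]
    - [-19, 0, 36.5]
    - [-19, 0, 36.5]
    - [-20, 0, 36.5]
  grip: [0, 0, 0, 0, 0]

```text
time: 11.95
tool_pos: [0.6514, 0.2972, 0.1338]
tcp_rot: [-1.11, 1.358, -1.356]
wrist_force: [0.5, -0.3, -0.4]
width: 0.384
```

Call:
jog_arm:
  turn:
    - [0, 0, 0]
    - [0, 0, 0]
  slide:
    - [0, 0, 0]
    - [0, 0, 0]
  grip: [0, 0]

```text
time: 12.15
tool_pos: [0.6503, 0.2968, 0.1333]
tcp_rot: [-1.111, 1.359, -1.356]
wrist_force: [-1.0, -0.0, 0.3]
width: 0.388
```

```bash
python3 - <<'E'
from h import *
go((.6535,.2985,.037),-11.6)
E
```

```text
t 12.15 at [0.6503 0.2968 0.1333] w 0.388 F [-1.  -0.   0.3] n 3 D [  3.2   1.7 -96.3] turn deg [0.21 0.01 0.14]
  turn [0.0012, 0.0001, 0.0008] slide [-0.8, 32.1, 1.0]
  turn [0.0012, 0.0001, 0.0008] slide [-0.8, 32.1, 1.0]
  turn [0.0012, 0.0001, 0.0008] slide [-0.8, 32.1, 1.0]
```

Call:
jog_arm:
  turn:
    - [0, 0, 0]
    - [0, 0, 0]
    - [0, 0, 0]
    - [0, 0, 0]
    - [0, 0, 0]
  slide:
    - [-1, 25, 2]
    - [-1, 25, 0]
    - [0, 20, 0]
    - [0, 15, 0]
    - [0, 8, 0]
  grip: [0, 0, 0, 0, 0]

```text
time: 12.65
tool_pos: [0.651, 0.2981, 0.041]
tcp_rot: [-1.111, 1.358, -1.356]
wrist_force: [-0.6, -0.7, 0.4]
width: 0.387
```

Call:
jog_arm:
  turn:
    - [0, 0, 0]
    - [0, 0, 0]
  slide:
    - [0, 3, 0]
    - [0, 0, 0]
  grip: [0, 0]

```text
time: 12.85
tool_pos: [0.6534, 0.2989, 0.0404]
tcp_rot: [-1.107, 1.356, -1.356]
wrist_force: [-0.3, -0.4, -0.1]
width: 0.383
```

Call:
jog_arm:
  turn:
    - [0, 0, 0]
    - [0, 0, 0]
    - [0, 0, 0]
  slide:
    - [0, 2, 0]
    - [0, 1, 0]
    - [0, 0, 0]
  grip: [0, 0, 0]

```text
time: 13.15
tool_pos: [0.6539, 0.2991, 0.0378]
tcp_rot: [-1.106, 1.356, -1.356]
wrist_force: [0.1, 0.4, -0.6]
width: 0.384
```

Call:
jog_arm:
  turn:
    - [0, 0, 0]
    - [0, 0, 0]
  slide:
    - [0, 1, 0]
    - [0, 0, 0]
  grip: [0, 0]

```text
time: 13.35
tool_pos: [0.6535, 0.2989, 0.0363]
tcp_rot: [-1.107, 1.356, -1.356]
wrist_force: [-0.4, 0.5, -0.4]
width: 0.386
```

Call:
jog_arm:
  turn:
    - [0, 0, 0]
    - [0, 0, 0]
  slide:
    - [0, 1, 0]
    - [0, 0, 0]
  grip: [0, 0]

```text
time: 13.55
tool_pos: [0.6533, 0.2988, 0.035]
tcp_rot: [-1.107, 1.357, -1.356]
wrist_force: [-0.3, 1.0, -0.6]
width: 0.389
```

Call:
jog_arm:
  turn:
    - [0, 0, 0]
    - [0, 0, 0]
  slide:
    - [0, 0.7, 0]
    - [0, 0, 0]
  grip: [0, 0]

```text
time: 13.75
tool_pos: [0.6534, 0.2988, 0.0343]
tcp_rot: [-1.107, 1.357, -1.356]
wrist_force: [0.1, 0.6, -0.6]
width: 0.389
```

Call:
jog_arm:
  turn:
    - [0, 0, 0]
    - [0, 0, 0]
  slide:
    - [0, 0.7, 0]
    - [0, 0, 0]
  grip: [0, 0]

```text
time: 13.95
tool_pos: [0.6534, 0.2988, 0.0336]
tcp_rot: [-1.107, 1.357, -1.356]
wrist_force: [2.0, -0.6, -0.7]
width: 0.392
```

Call:
jog_arm:
  turn:
    - [0, 0, 0]
    - [0, 0, 0]
  slide:
    - [0, 0.7, 0]
    - [0, 0, 0]
  grip: [0, 0]

```text
time: 14.15
tool_pos: [0.6535, 0.2989, 0.0334]
tcp_rot: [-1.107, 1.356, -1.356]
wrist_force: [-1.1, -1.0, 2.0]
width: 0.382
```

Call:
jog_arm:
  turn:
    - [0, 0, 0]
    - [0, 0, 0]
    - [0, 0, 0]
  slide:
    - [0, 0, 0]
    - [0, 0, 0]
    - [0, 0, 0]
  grip: [52, 52, 52]

```text
time: 14.45
tool_pos: [0.6534, 0.2989, 0.0329]
tcp_rot: [-1.107, 1.356, -1.356]
wrist_force: [0.4, 0.3, 0.8]
width: 0.523
```

Call:
jog_arm:
  turn:
    - [0, 0, 0]
    - [0, 0, 0]
    - [0, 0, 0]
    - [0, 0, 0]
  slide:
    - [0, -15, 0]
    - [0, -40, 0]
    - [0, -40, 0]
    - [0, -10, 0]
  grip: [52, 52, 52, 52]

```text
time: 14.85
tool_pos: [0.6571, 0.3005, 0.1459]
tcp_rot: [-1.096, 1.351, -1.357]
wrist_force: [1.7, 0.5, 1.0]
width: 0.516
```

```bash
python3 - <<'E'
from h import *
go((.4616,.0048,.12),-11.6)
E
```

```text
t 14.85 at [0.6571 0.3005 0.1459] w 0.516 F [1.7 0.5 1. ] n 8 D [-195.5 -295.7  -25.9] turn deg [-0.53  0.03 -0.36]
  turn [-0.0011, 0.0001, -0.0008] slide [41.1, 2.8, -16.6]
  turn [-0.0011, 0.0001, -0.0008] slide [41.1, 2.9, -16.6]
  turn [-0.0011, 0.0001, -0.0008] slide [41.1, 2.9, -16.5]
  turn [-0.0011, 0.0001, -0.0008] slide [41.1, 3.0, -16.5]
  turn [-0.0011, 0.0001, -0.0008] slide [41.1, 3.0, -16.5]
  turn [-0.0011, 0.0001, -0.0008] slide [41.1, 3.1, -16.5]
  turn [-0.0011, 0.0001, -0.0008] slide [41.1, 3.1, -16.5]
  turn [-0.0011, 0.0001, -0.0008] slide [41.1, 3.2, -16.5]
```

Call:
jog_arm:
  turn:
    - [0, 0, 0]
    - [0, 0, 0]
    - [0, 0, 0]
    - [0, 0, 0]
    - [0, 0, 0]
  slide:
    - [41, 2, -16]
    - [41, 2, -16]
    - [41, 2, -16]
    - [41, 2, -16]
    - [41, 2, -16]
  grip: [58, 58, 58, 58, 58]

```text
time: 15.35
tool_pos: [0.5329, 0.1129, 0.1285]
tcp_rot: [-1.106, 1.355, -1.356]
wrist_force: [0.5, -0.7, 0.6]
width: 0.578
```

Call:
jog_arm:
  turn:
    - [0, 0, 0]
    - [0, 0, 0]
    - [0, 0, 0]
    - [0, 0, 0]
    - [0, 0, 0]
  slide:
    - [41, 2, -16]
    - [41, 2, -16]
    - [41, 2, -16]
    - [0, 0, 0]
    - [0, 0, 0]
  grip: [58, 58, 58, 58, 58]

```text
time: 15.85
tool_pos: [0.4622, 0.0026, 0.1226]
tcp_rot: [-1.104, 1.357, -1.358]
wrist_force: [0.3, -0.2, 0.4]
width: 0.58
```

```bash
python3 - <<'E'
from h import *
np.set_printoptions(precision=4,suppress=True)
p=cam('side','side6');cv2.imwrite('pics/side6c.png',cv2.resize(p['img'][170:370,100:300,::-1],None,fx=3,fy=3))
W=world(p);hsv=cv2.cvtColor(p['img'],cv2.COLOR_RGB2HSV)
m=comp(W,(.6535,.2989),.03,.025,.06)
print('chamber',m.sum(),W[m].mean(0),np.percentile(W[m][:,2],[50,90,98]))
m=comp(W,(.4615,.005),.03,.008,.06,(hsv[...,0]>130)&(hsv[...,0]<170)&(hsv[...,1]>80));print('mp',m.sum(),rect(W[m]),W[m].mean(0))
go((.4616,.0048,.031),-11.6)
E
```

```text
chamber 275 [0.6523 0.3071 0.0445] [0.0456 0.0488 0.0504]
mp 115 (array([460.3,   5.4]), array([25.5, 25.6]), 53.9) [0.4601 0.0095 0.0269]
t 15.9 at [0.463  0.0033 0.1229] w 0.579 F [ 0.1 -0.   0.3] n 3 D [ -1.4   1.5 -91.9] turn deg [-0.11 -0.03 -0.04]
  turn [-0.0006, -0.0002, -0.0002] slide [-0.4, 30.6, -0.6]
  turn [-0.0006, -0.0002, -0.0002] slide [-0.4, 30.6, -0.6]
  turn [-0.0006, -0.0002, -0.0002] slide [-0.4, 30.6, -0.6]
```

View pics/side6c.png

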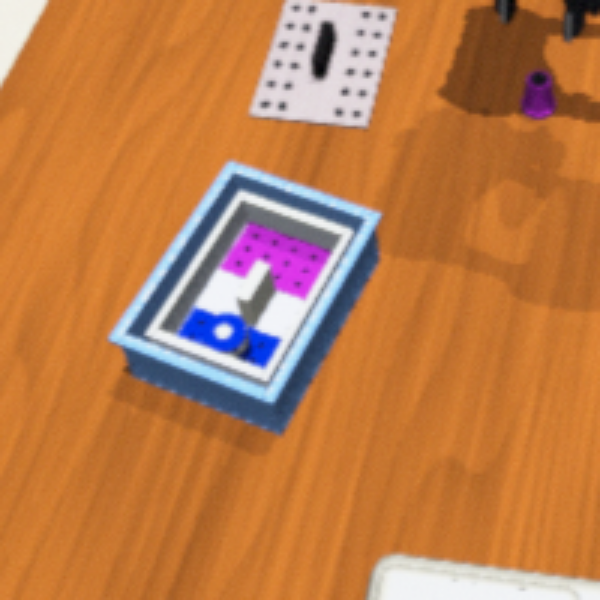

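The chamber stands upright on the blue end at pixel (175,280). Next the mouthpiece.

Call:
jog_arm:
  turn:
    - [0, 0, 0]
    - [0, 0, 0]
    - [0, 0, 0]
    - [0, 0, 0]
  slide:
    - [-1.5, 30, -1]
    - [0, 30, 0]
    - [0, 20, 0]
    - [0, 11, 0]
  grip: [58, 58, 58, 58]

```text
time: 16.3
tool_pos: [0.4614, 0.0062, 0.0295]
tcp_rot: [-1.109, 1.357, -1.354]
wrist_force: [-0.6, 0.5, -0.7]
width: 0.578
```

Call:
jog_arm:
  turn:
    - [0, 0, 0]
    - [0, 0, 0]
    - [0, 0, 0]
    - [0, 0, 0]
    - [0, 0, 0]
  slide:
    - [0, 0, 0]
    - [0, 0, 0]
    - [0, 0, 0]
    - [0, 0, 0]
    - [0, 0, 0]
  grip: [0, 0, 0, 0, 0]
  newtons: 30

```text
time: 16.8
tool_pos: [0.4623, 0.0048, 0.0319]
tcp_rot: [-1.105, 1.355, -1.357]
wrist_force: [0.5, -0.9, 0.4]
width: 0.281
```

Call:
jog_arm:
  turn:
    - [0, 0, 0]
    - [0, 0, 0]
    - [0, 0, 0]
    - [0, 0, 0]
    - [0, 0, 0]
  slide:
    - [0, -20, 0]
    - [0, -30, 0]
    - [0, -30, 0]
    - [0, -30, 0]
    - [0, 0, 0]
  grip: [0, 0, 0, 0, 0]

```text
time: 17.3
tool_pos: [0.4654, 0.0046, 0.1463]
tcp_rot: [-1.099, 1.349, -1.361]
wrist_force: [0.8, -0.1, -0.2]
width: 0.283
```

```bash
python3 - <<'E'
from h import *
p=cam('side','side7');cv2.imwrite('pics/side7c.png',cv2.resize(p['img'][120:280,180:340,::-1],None,fx=3,fy=3))
go((.636,.2122,.139),-11.6)
E
```

```text
t 17.35 at [0.4638 0.0047 0.144 ] w 0.278 F [ 0.5 -0.4 -0.3] n 6 D [172.2 207.5  -5. ] turn deg [-0.37  0.01 -0.06]
  turn [-0.0011, 0.0, -0.0002] slide [-39.6, 1.0, 21.2]
  turn [-0.0011, 0.0, -0.0002] slide [-39.6, 1.0, 21.2]
  turn [-0.0011, 0.0, -0.0002] slide [-39.6, 1.0, 21.2]
  turn [-0.0011, 0.0, -0.0002] slide [-39.6, 0.9, 21.2]
  turn [-0.0011, 0.0, -0.0002] slide [-39.6, 0.9, 21.2]
  turn [-0.0011, 0.0, -0.0002] slide [-39.6, 0.9, 21.2]
```

View pics/side7c.png

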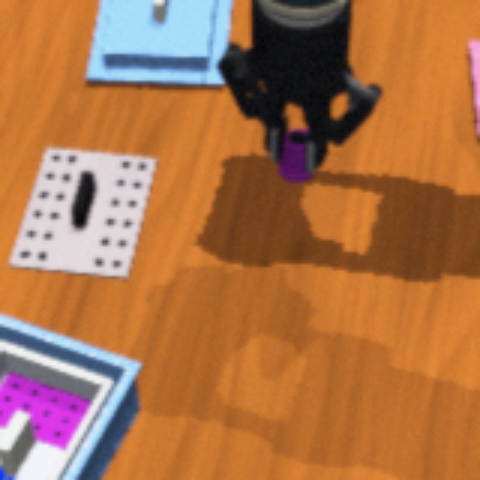

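The mouthpiece is held upright at pixel (278,172). Next I carry it to the purple end.

Call:
jog_arm:
  turn:
    - [0, 0, 0]
    - [0, 0, 0]
    - [0, 0, 0]
    - [0, 0, 0]
    - [0, 0, 0]
  slide:
    - [-39.6, 0, 21.4]
    - [-39.6, 0, 21.4]
    - [-39.6, 0, 21.4]
    - [-39.6, 0, 21.4]
    - [-39.6, 0, 21.4]
  grip: [0, 0, 0, 0, 0]

```text
time: 17.85
tool_pos: [0.6059, 0.1785, 0.139]
tcp_rot: [-1.11, 1.358, -1.356]
wrist_force: [1.1, -0.1, -1.0]
width: 0.279
```

Call:
jog_arm:
  turn:
    - [0, 0, 0]
    - [0, 0, 0]
    - [0, 0, 0]
    - [0, 0, 0]
  slide:
    - [-39.6, 0, 21.4]
    - [0, 0, 0]
    - [0, 0, 0]
    - [0, 0, 0]
  grip: [0, 0, 0, 0]

```text
time: 18.25
tool_pos: [0.6335, 0.2109, 0.1395]
tcp_rot: [-1.11, 1.358, -1.356]
wrist_force: [-0.4, 0.2, -0.7]
width: 0.284
```

```bash
python3 - <<'E'
from h import *
p=cam('side','side8');cv2.imwrite('pics/side8c.png',cv2.resize(p['img'][170:370,100:300,::-1],None,fx=3,fy=3))
go((.636,.2122,.042),-11.6)
E
```

```text
t 18.3 at [0.6336 0.2107 0.14  ] w 0.283 F [-0.8 -0.4  0.2] n 3 D [  2.4   1.5 -98. ] turn deg [ 0.12 -0.02  0.08]
  turn [0.0007, -0.0001, 0.0005] slide [-0.7, 32.7, 0.8]
  turn [0.0007, -0.0001, 0.0005] slide [-0.7, 32.7, 0.7]
  turn [0.0007, -0.0001, 0.0005] slide [-0.7, 32.7, 0.7]
```

View pics/side8c.png

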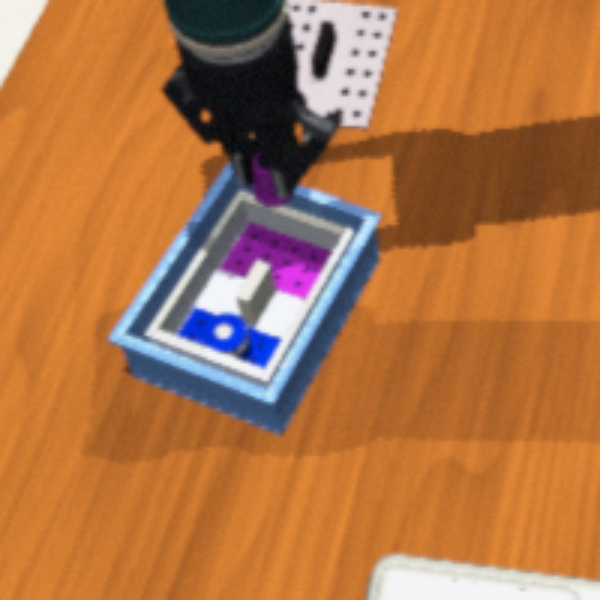

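The mouthpiece is over the purple end, at pixel (188,230). Next I lower it.

Call:
jog_arm:
  turn:
    - [0, 0, 0]
    - [0, 0, 0]
    - [0, 0, 0]
    - [0, 0, 0]
    - [0, 0, 0]
  slide:
    - [-1, 25, 1]
    - [-1, 25, 1]
    - [0, 20, 0]
    - [0, 15, 0]
    - [0, 8, 0]
  grip: [0, 0, 0, 0, 0]

```text
time: 18.8
tool_pos: [0.6359, 0.2122, 0.0466]
tcp_rot: [-1.109, 1.358, -1.357]
wrist_force: [-0.4, 0.5, 0.0]
width: 0.284
```

Call:
jog_arm:
  turn:
    - [0, 0, 0]
    - [0, 0, 0]
    - [0, 0, 0]
  slide:
    - [0, 3, 0]
    - [0, 2, 0]
    - [0, 0, 0]
  grip: [0, 0, 0]

```text
time: 19.1
tool_pos: [0.638, 0.2135, 0.0439]
tcp_rot: [-1.105, 1.356, -1.357]
wrist_force: [-0.3, 1.1, -0.3]
width: 0.282
```

Call:
jog_arm:
  turn:
    - [0, 0, 0]
    - [0, 0, 0]
    - [0, 0, 0]
    - [0, 0, 0]
  slide:
    - [1, 2, -1]
    - [0, 1, 0]
    - [0, 1, 0]
    - [0, 0, 0]
  grip: [0, 0, 0, 0]

```text
time: 19.5
tool_pos: [0.6361, 0.2127, 0.039]
tcp_rot: [-1.107, 1.356, -1.356]
wrist_force: [0.3, -0.4, -0.5]
width: 0.28
```

Call:
jog_arm:
  turn:
    - [0, 0, 0]
    - [0, 0, 0]
  slide:
    - [0, 0.7, 0]
    - [0, 0, 0]
  grip: [0, 0]

```text
time: 19.7
tool_pos: [0.6363, 0.2127, 0.0384]
tcp_rot: [-1.107, 1.356, -1.356]
wrist_force: [-0.2, -0.2, -0.2]
width: 0.276
```

Call:
jog_arm:
  turn:
    - [0, 0, 0]
    - [0, 0, 0]
  slide:
    - [0, 0.7, 0]
    - [0, 0, 0]
  grip: [0, 0]

```text
time: 19.9
tool_pos: [0.6363, 0.2127, 0.0383]
tcp_rot: [-1.107, 1.356, -1.356]
wrist_force: [-1.4, 0.4, 4.0]
width: 0.282
```

Call:
jog_arm:
  turn:
    - [0, 0, 0]
    - [0, 0, 0]
  slide:
    - [0, 0.7, 0]
    - [0, 0, 0]
  grip: [0, 0]

```text
time: 20.1
tool_pos: [0.6364, 0.2128, 0.0384]
tcp_rot: [-1.107, 1.356, -1.356]
wrist_force: [-4.0, -1.8, 8.5]
width: 0.285
```

Contact, so I release and rise.

Call:
jog_arm:
  turn:
    - [0, 0, 0]
    - [0, 0, 0]
    - [0, 0, 0]
    - [0, 0, 0]
  slide:
    - [0, -0.7, 0]
    - [0, 0, 0]
    - [0, 0, 0]
    - [0, 0, 0]
  grip: [0, 48, 48, 48]

```text
time: 20.5
tool_pos: [0.636, 0.2126, 0.0372]
tcp_rot: [-1.107, 1.357, -1.356]
wrist_force: [-0.3, -0.7, 0.5]
width: 0.479
```

Call:
jog_arm:
  turn:
    - [0, 0, 0]
    - [0, 0, 0]
    - [0, 0, 0]
    - [0, 0, 0]
  slide:
    - [0, -15, 0]
    - [0, -40, 0]
    - [0, -40, 0]
    - [0, -10, 0]
  grip: [48, 48, 48, 48]

```text
time: 20.9
tool_pos: [0.6399, 0.2138, 0.15]
tcp_rot: [-1.097, 1.351, -1.358]
wrist_force: [0.5, -0.0, 0.3]
width: 0.479
```

Call:
jog_arm:
  turn:
    - [0, 0, 0]
    - [0, 0, 0]
    - [0, 0, 0]
    - [0, 0, 0]
  slide:
    - [0, -20, -40]
    - [0, 0, -40]
    - [0, 0, -40]
    - [0, 0, 0]
  grip: [48, 48, 48, 48]

```text
time: 21.3
tool_pos: [0.5133, 0.2369, 0.1619]
tcp_rot: [-1.112, 1.358, -1.354]
wrist_force: [0.4, 0.6, 0.2]
width: 0.483
```

```bash
python3 - <<'E'
from h import *
np.set_printoptions(precision=4,suppress=True)
p=cam('side','side9');cv2.imwrite('pics/side9c.png',cv2.resize(p['img'][130:330,100:300,::-1],None,fx=3,fy=3))
for n in ['side','top']:
    if n=='top':p=cam('top','top9')
    W=world(p);hsv=cv2.cvtColor(p['img'],cv2.COLOR_RGB2HSV)
    m0=(np.abs(W[...,0]-.664)<.065)&(np.abs(W[...,1]+.011)<.095)&((hsv[...,1]<90)|(hsv[...,2]<70))&(W[...,2]<.012)
    n_,l,st,_=cv2.connectedComponentsWithStats(cv2.morphologyEx(m0.astype(np.uint8),cv2.MORPH_CLOSE,np.ones((5,5))))
    m=l==1+np.argmax(st[1:,4]);print(n,'sinker',m.sum(),rect(W[m]))
    m=comp(W,(.664,-.011),.05,.02,.04);print('rib',rect(W[m]))
    m=comp(W,(.645,.257),.1,.0575,.072);print('tub rim',rect(W[m]))
go((.6638,-.0118,.12),1.5)
E
```

```text
side sinker 827 (array([555.2, 350.6]), array([ 87.1, 931.4]), 21.3)
rib (array([663.3, -11.6]), array([13.4, 51.5]), 2.2)
tub rim (array([643.1, 257.5]), array([139.6, 179.5]), -11.9)
top sinker 1358 (array([541.9, -19. ]), array([148.1, 364.6]), -87.1)
rib (array([664.1, -11.9]), array([12.5, 47.3]), 1.7)
tub rim (array([644.2, 258.3]), array([137.7, 179.5]), -12.0)
t 21.4 at [0.518  0.2369 0.1631] w 0.478 F [ 0.8 -0.7  0. ] n 7 D [ 145.8 -248.7  -43.1] turn deg [ -0.04 -13.    -0.01]
  turn [-0.0001, -0.0324, -0.0] slide [30.7, 6.2, 27.5]
  turn [-0.0001, -0.0324, -0.0] slide [31.5, 6.2, 26.5]
  turn [-0.0001, -0.0324, -0.0] slide [32.4, 6.2, 25.5]
  turn [-0.0001, -0.0324, -0.0] slide [33.2, 6.2, 24.4]
  turn [-0.0001, -0.0324, -0.0] slide [34.0, 6.2, 23.3]
  turn [-0.0001, -0.0324, -0.0] slide [34.7, 6.2, 22.2]
  turn [-0.0001, -0.0324, -0.0] slide [35.4, 6.2, 21.1]
```

View pics/side9c.png

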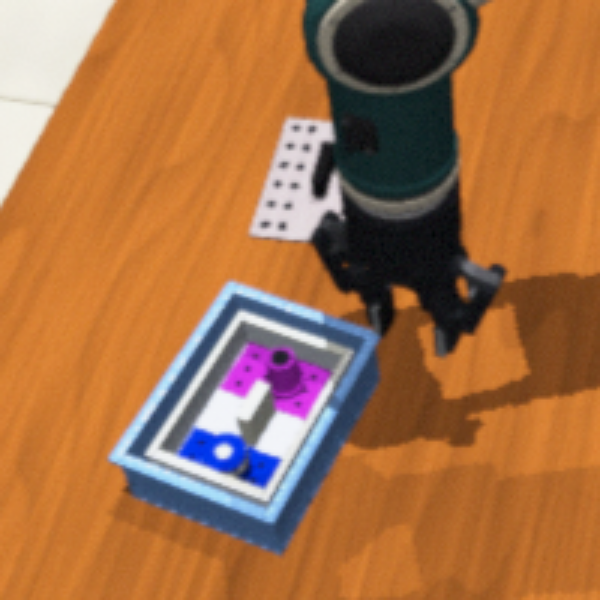

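Both pieces stand upright: chamber at (176,281), mouthpiece at (195,253). Next the sinker.

Call:
jog_arm:
  turn:
    - [0, -0.033, 0]
    - [0, -0.033, 0]
    - [0, -0.033, 0]
    - [0, -0.033, 0]
    - [0, -0.033, 0]
  slide:
    - [31, 6, 27]
    - [31, 6, 26]
    - [32, 6, 25]
    - [33, 6, 24]
    - [34, 6, 23]
  grip: [45, 45, 45, 45, 45]

```text
time: 21.9
tool_pos: [0.6231, 0.0579, 0.1328]
tcp_rot: [-1.191, 1.235, -1.237]
wrist_force: [-0.5, 0.7, -0.3]
width: 0.449
```

Call:
jog_arm:
  turn:
    - [0, -0.033, 0]
    - [0, -0.033, 0]
    - [0, 0, 0]
    - [0, 0, 0]
  slide:
    - [35, 6, 22]
    - [35, 6, 21]
    - [0, 0, 0]
    - [0, 0, 0]
  grip: [45, 45, 45, 45]

```text
time: 22.3
tool_pos: [0.6634, -0.0125, 0.1202]
tcp_rot: [-1.221, 1.19, -1.19]
wrist_force: [0.1, 0.9, 0.2]
width: 0.451
```

```bash
python3 - <<'E'
from h import *
import cv2
a=cv2.imread('pics/top0.png');b=cv2.imread('pics/side0.png')
np.set_printoptions(precision=4,suppress=True)
# plate outline in the top picture by saturation, intersect with z=4mm plane
p=cam('top');P0=np.array(p['position']);K=np.array(p['intrinsics']);Rm=rot(p)
sub=np.zeros(a.shape[:2],np.uint8);sub[130:170,250:308]=1
hsv=cv2.cvtColor(a,cv2.COLOR_BGR2HSV)
m=((hsv[...,1]<90)&(sub>0)).astype(np.uint8);m=cv2.morphologyEx(m,cv2.MORPH_CLOSE,np.ones((5,5)))
n,l,st,_=cv2.connectedComponentsWithStats(m);v,u=np.where(l==1+np.argmax(st[1:,4]))
r=np.stack([(u-K[0,2])/K[0,0],(v-K[1,2])/K[1,1],np.ones(len(u))],-1)@Rm.T
X=P0+r*((.004-P0[2])/r[:,2:]);print('plate',len(u),rect(X),X.mean(0))
go((.6637,-.0117,.026),1.7)
E
```

```text
plate 1391 (array([667.5, -12.3]), array([110.7, 147.7]), 3.0) [ 0.6673 -0.0121  0.004 ]
t 22.35 at [ 0.6629 -0.0114  0.1204] w 0.448 F [-0.   0.3 -0.2] n 3 D [  0.8  -0.3 -94.4] turn deg [ 0.02 -0.14 -0.02]
  turn [0.0001, -0.0008, -0.0001] slide [0.1, 31.5, 0.3]
  turn [0.0001, -0.0008, -0.0001] slide [0.1, 31.5, 0.3]
  turn [0.0001, -0.0008, -0.0001] slide [0.1, 31.5, 0.3]
```

Call:
jog_arm:
  turn:
    - [0, -0.01, 0]
    - [0, 0, 0]
    - [0, 0, 0]
    - [0, 0, 0]
    - [0, 0, 0]
  slide:
    - [0, 30, 1]
    - [0, 30, 0]
    - [0, 20, 0]
    - [0, 12, 0]
    - [0, 0, 0]
  grip: [45, 45, 45, 45, 45]

```text
time: 22.85
tool_pos: [0.6616, -0.0096, 0.0268]
tcp_rot: [-1.23, 1.182, -1.177]
wrist_force: [-0.4, -0.2, 0.2]
width: 0.452
```

Call:
jog_arm:
  turn:
    - [0, 0, 0]
    - [0, 0, 0]
  slide:
    - [0, 0, 0]
    - [0, 0, 0]
  grip: [45, 45]

```text
time: 23.05
tool_pos: [0.6648, -0.0105, 0.0305]
tcp_rot: [-1.225, 1.178, -1.182]
wrist_force: [0.1, -0.6, 0.1]
width: 0.451
```

Call:
jog_arm:
  turn:
    - [0, 0, 0]
    - [0, 0, 0]
    - [0, 0, 0]
  slide:
    - [0, 3, 0]
    - [0, 0, 0]
    - [0, 0, 0]
  grip: [45, 45, 45]

```text
time: 23.35
tool_pos: [0.6635, -0.0108, 0.0261]
tcp_rot: [-1.227, 1.18, -1.181]
wrist_force: [0.1, -0.3, -0.1]
width: 0.449
```

Call:
jog_arm:
  turn:
    - [0, 0, 0]
    - [0, 0, 0]
    - [0, 0, 0]
    - [0, 0, 0]
    - [0, 0, 0]
  slide:
    - [0, 0, 0]
    - [0, 0, 0]
    - [0, 0, 0]
    - [0, 0, 0]
    - [0, 0, 0]
  grip: [0, 0, 0, 0, 0]
  newtons: 60

```text
time: 23.85
tool_pos: [0.6637, -0.0108, 0.0261]
tcp_rot: [-1.227, 1.18, -1.181]
wrist_force: [0.5, -0.3, 1.9]
width: 0.123
```

Call:
jog_arm:
  turn:
    - [0, 0, 0]
    - [0, 0, 0]
    - [0, 0, 0]
    - [0, 0, 0]
    - [0, 0, 0]
  slide:
    - [0, -15, 0]
    - [0, -30, 0]
    - [0, -40, 0]
    - [0, -40, 0]
    - [0, 0, 0]
  grip: [0, 0, 0, 0, 0]

```text
time: 24.35
tool_pos: [0.6678, -0.0109, 0.159]
tcp_rot: [-1.219, 1.171, -1.187]
wrist_force: [2.0, -0.6, -1.4]
width: 0.128
```

Call:
jog_arm:
  turn:
    - [0, 0, 0]
    - [0, 0, 0]
  slide:
    - [0, 0, 0]
    - [0, 0, 0]
  grip: [0, 0]

```text
time: 24.55
tool_pos: [0.6615, -0.0106, 0.1488]
tcp_rot: [-1.23, 1.183, -1.178]
wrist_force: [0.1, 0.2, -2.2]
width: 0.125
```

```bash
python3 - <<'E'
from h import *
np.set_printoptions(precision=4,suppress=True)
p=cam('side','side10');cv2.imwrite('pics/side10c.png',cv2.resize(p['img'][130:330,100:300,::-1],None,fx=3,fy=3))
go((.6442,.258,.15),-11.7)
E
```

```text
t 24.6 at [ 0.6612 -0.0106  0.1481] w 0.126 F [-0.4 -0.6 -2.5] n 6 D [-17.  268.6   1.9] turn deg [ 0.28 13.93  0.01]
  turn [0.0008, 0.0405, 0.0] slide [-44.8, -0.3, -1.1]
  turn [0.0008, 0.0405, 0.0] slide [-44.8, -0.3, -2.9]
  turn [0.0008, 0.0405, 0.0] slide [-44.6, -0.3, -4.7]
  turn [0.0008, 0.0405, 0.0] slide [-44.4, -0.3, -6.5]
  turn [0.0008, 0.0405, 0.0] slide [-44.1, -0.3, -8.3]
  turn [0.0008, 0.0405, 0.0] slide [-43.7, -0.3, -10.1]
```

View pics/side10c.png

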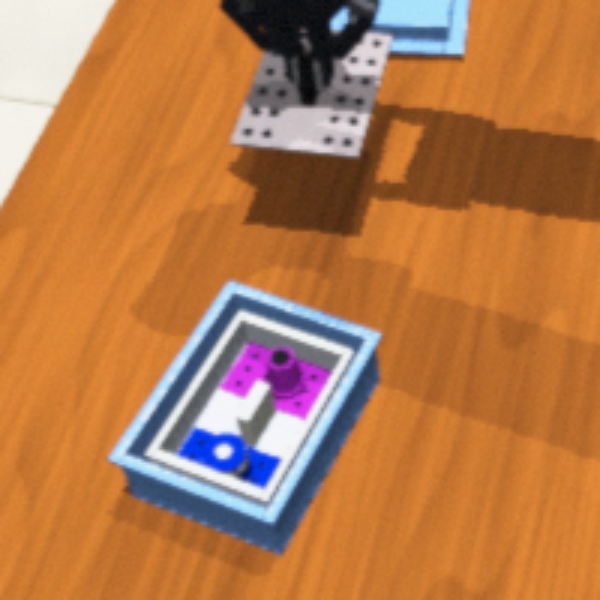

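The sinker is held level at pixel (203,164). Next I carry it over the tub.

Call:
jog_arm:
  turn:
    - [0, 0.04, 0]
    - [0, 0.04, 0]
    - [0, 0.04, 0]
    - [0, 0.04, 0]
    - [0, 0.04, 0]
  slide:
    - [-45, 0, -1]
    - [-45, 0, -3]
    - [-44.5, 0, -4.5]
    - [-44.5, 0, -6.5]
    - [-44, 0, -8]
  grip: [0, 0, 0, 0, 0]

```text
time: 25.1
tool_pos: [0.6475, 0.2145, 0.1478]
tcp_rot: [-1.132, 1.331, -1.327]
wrist_force: [1.6, -0.6, -2.4]
width: 0.122
```

Call:
jog_arm:
  turn:
    - [0, 0.042, 0]
    - [0, 0, 0]
    - [0, 0, 0]
    - [0, 0, 0]
  slide:
    - [-44, 0, -10]
    - [0, 0, 0]
    - [0, 0, 0]
    - [0, 0, 0]
  grip: [0, 0, 0, 0]

```text
time: 25.5
tool_pos: [0.6456, 0.2573, 0.1487]
tcp_rot: [-1.11, 1.358, -1.357]
wrist_force: [-0.2, 0.9, -2.6]
width: 0.125
```

```bash
python3 - <<'E'
from h import *
np.set_printoptions(precision=4,suppress=True)
go((.6442,.259,.1),-11.7)
p=cam('side','side11');cv2.imwrite('pics/side11c.png',cv2.resize(p['img'][130:330,100:300,::-1],None,fx=3,fy=3))
for n in ['side','top']:
    if n=='top':p=cam('top','top11')
    W=world(p);hsv=cv2.cvtColor(p['img'],cv2.COLOR_RGB2HSV)
    m=comp(W,(.644,.258),.1,.118,.138,hsv[...,1]<80)
    print(n,m.sum(),rect(W[m]),np.median(W[m][:,2]))
E
```

```text
t 25.5 at [0.6456 0.2573 0.1487] w 0.125 F [-0.2  0.9 -2.6] n 2 D [ -1.4   1.7 -48.7] turn deg [0.15 0.08 0.14]
  turn [0.0013, 0.0007, 0.0012] slide [-0.7, 24.3, -0.8]
  turn [0.0013, 0.0007, 0.0012] slide [-0.7, 24.3, -0.8]
side 1905 (array([644. , 255.3]), array([109.3, 147.5]), -11.0) 0.1273452910216103
top 405 (array([644.9, 193.7]), array([ 57.2, 121.1]), -72.3) 0.1289255595766341
```

View pics/side11c.png

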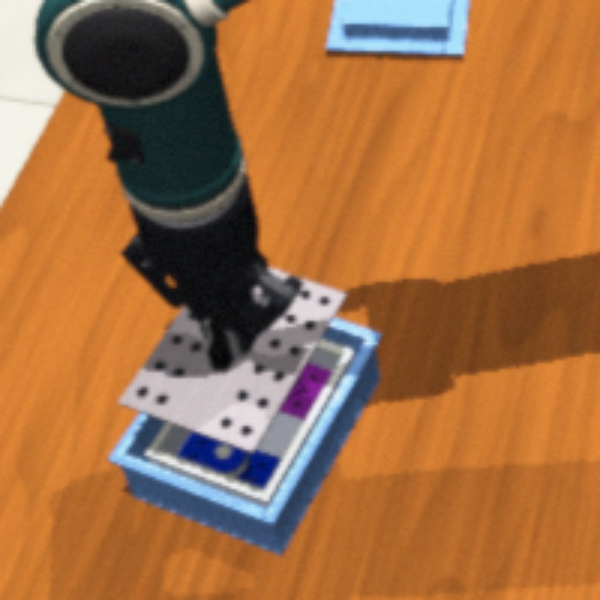

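The sinker hangs level over the tub at pixel (177,250). A small correction, then I lower it.

Call:
jog_arm:
  turn:
    - [0, 0.01, 0]
    - [0, 0, 0]
    - [0, 0, 0]
    - [0, 0, 0]
    - [0, 0, 0]
  slide:
    - [-1.5, 10, -1]
    - [0, 20, 0]
    - [0, 15, 0]
    - [0, 12, 0]
    - [0, 5, 0]
  grip: [0, 0, 0, 0, 0]

```text
time: 26.1
tool_pos: [0.6446, 0.2592, 0.0861]
tcp_rot: [-1.104, 1.367, -1.365]
wrist_force: [-0.4, 0.4, -3.0]
width: 0.129
```

Call:
jog_arm:
  turn:
    - [0, 0, 0]
    - [0, 0, 0]
    - [0, 0, 0]
  slide:
    - [0, 0, 0]
    - [0, 0, 0]
    - [0, 0, 0]
  grip: [0, 0, 0]

```text
time: 26.4
tool_pos: [0.6468, 0.2604, 0.0899]
tcp_rot: [-1.099, 1.363, -1.364]
wrist_force: [0.1, 0.1, -1.7]
width: 0.127
```

```bash
python3 - <<'E'
from h import *
np.set_printoptions(precision=4,suppress=True)
go((.6439,.259,.074),-11.7)
p=cam('side','side12');cv2.imwrite('pics/side12c.png',cv2.resize(p['img'][210:330,120:240,::-1],None,fx=5,fy=5,interpolation=cv2.INTER_CUBIC))
E
```

```text
t 26.4 at [0.6468 0.2604 0.0899] w 0.127 F [ 0.1  0.1 -1.7] n 1 D [ -2.9  -1.4 -15.9] turn deg [-0.1  -0.5  -0.06]
  turn [-0.0017, -0.0087, -0.0011] slide [2.0, 15.9, -2.5]
```

View pics/side12c.png

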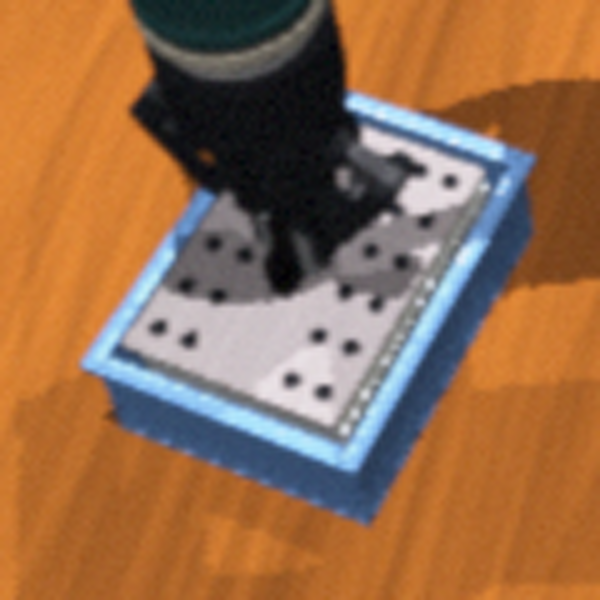

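The sinker is level with the rim with gaps all round. I shift 2 mm and continue.

Call:
jog_arm:
  turn:
    - [0, 0, 0]
    - [0, 0, 0]
    - [0, 0, 0]
  slide:
    - [0.5, 0, -1.5]
    - [0, 0, 0]
    - [0, 0, 0]
  grip: [0, 0, 0]

```text
time: 26.75
tool_pos: [0.6444, 0.26, 0.089]
tcp_rot: [-1.1, 1.364, -1.364]
wrist_force: [-0.6, 1.3, -2.7]
width: 0.122
```

Call:
jog_arm:
  turn:
    - [0, 0, 0]
    - [0, 0, 0]
    - [0, 0, 0]
    - [0, 0, 0]
  slide:
    - [0, 4, 0]
    - [0, 4, 0]
    - [0, 3, 0]
    - [0, 0, 0]
  grip: [0, 0, 0, 0]

```text
time: 27.15
tool_pos: [0.6437, 0.2596, 0.0765]
tcp_rot: [-1.103, 1.365, -1.364]
wrist_force: [-0.8, 0.0, -2.5]
width: 0.127
```

Call:
jog_arm:
  turn:
    - [0, 0, 0]
    - [0, 0, 0]
  slide:
    - [0, 0, 0]
    - [0, 0, 0]
  grip: [0, 0]

```text
time: 27.35
tool_pos: [0.6445, 0.2599, 0.0777]
tcp_rot: [-1.101, 1.364, -1.364]
wrist_force: [0.1, -0.4, -2.2]
width: 0.13
```

Call:
jog_arm:
  turn:
    - [0, 0, 0]
    - [0, 0, 0]
    - [0, 0, 0]
    - [0, 0, 0]
  slide:
    - [0, 1, 0]
    - [0, 1, 0]
    - [0, 0, 0]
    - [0, 0, 0]
  grip: [0, 0, 0, 0]

```text
time: 27.75
tool_pos: [0.6443, 0.2599, 0.0756]
tcp_rot: [-1.101, 1.364, -1.364]
wrist_force: [0.0, 0.5, -2.6]
width: 0.124
```

Call:
jog_arm:
  turn:
    - [0, 0, 0]
    - [0, 0, 0]
  slide:
    - [0, 0.7, 0]
    - [0, 0, 0]
  grip: [0, 0]

```text
time: 27.95
tool_pos: [0.6443, 0.2599, 0.0749]
tcp_rot: [-1.101, 1.364, -1.364]
wrist_force: [-0.5, -0.4, -2.5]
width: 0.122
```

Call:
jog_arm:
  turn:
    - [0, 0, 0]
    - [0, 0, 0]
  slide:
    - [0, 0.7, 0]
    - [0, 0, 0]
  grip: [0, 0]

```text
time: 28.15
tool_pos: [0.6443, 0.2599, 0.0742]
tcp_rot: [-1.101, 1.364, -1.364]
wrist_force: [-0.6, -0.4, -2.6]
width: 0.125
```

Call:
jog_arm:
  turn:
    - [0, 0, 0]
    - [0, 0, 0]
  slide:
    - [0, 0.7, 0]
    - [0, 0, 0]
  grip: [0, 0]

```text
time: 28.35
tool_pos: [0.6444, 0.2599, 0.0741]
tcp_rot: [-1.101, 1.364, -1.364]
wrist_force: [-1.0, -0.6, 1.2]
width: 0.125
```

Call:
jog_arm:
  turn:
    - [0, 0, 0]
    - [0, 0, 0]
    - [0, 0, 0]
    - [0, 0, 0]
  slide:
    - [0, 0, 0]
    - [0, 0, 0]
    - [0, 0, 0]
    - [0, 0, 0]
  grip: [40, 40, 40, 40]

```text
time: 28.75
tool_pos: [0.6446, 0.26, 0.0738]
tcp_rot: [-1.1, 1.364, -1.364]
wrist_force: [-0.2, -0.1, -0.5]
width: 0.401
```

Call:
jog_arm:
  turn:
    - [0, 0, 0]
    - [0, 0, 0]
    - [0, 0, 0]
    - [0, 0, 0]
  slide:
    - [0, -15, 0]
    - [0, -40, 0]
    - [0, -30, 0]
    - [0, 0, 0]
  grip: [40, 40, 40, 45]

```text
time: 29.15
tool_pos: [0.6485, 0.2614, 0.1668]
tcp_rot: [-1.089, 1.358, -1.365]
wrist_force: [0.1, 0.3, 0.4]
width: 0.448
```

```bash
python3 - <<'E'
from h import *
go((.6518,-.27,.16),8.2)
E
```

```text
t 29.15 at [0.6485 0.2614 0.1668] w 0.448 F [0.1 0.3 0.4] n 12 D [   3.3 -531.4   -6.8] turn deg [ -0.66 -20.4   -0.27]
  turn [-0.001, -0.0297, -0.0004] slide [43.2, 0.4, 9.6]
  turn [-0.001, -0.0297, -0.0004] slide [43.5, 0.4, 8.3]
  turn [-0.001, -0.0297, -0.0004] slide [43.7, 0.4, 7.0]
  turn [-0.001, -0.0297, -0.0004] slide [43.9, 0.4, 5.7]
  turn [-0.001, -0.0297, -0.0004] slide [44.1, 0.4, 4.4]
  turn [-0.001, -0.0297, -0.0004] slide [44.2, 0.4, 3.1]
  turn [-0.001, -0.0297, -0.0004] slide [44.3, 0.5, 1.8]
  turn [-0.001, -0.0297, -0.0004] slide [44.3, 0.5, 0.5]
  turn [-0.001, -0.0297, -0.0004] slide [44.3, 0.5, -0.8]
  turn [-0.001, -0.0297, -0.0004] slide [44.2, 0.5, -2.1]
  turn [-0.001, -0.0297, -0.0004] slide [44.2, 0.5, -3.4]
  turn [-0.001, -0.0297, -0.0004] slide [44.0, 0.5, -4.7]
```

Call:
jog_arm:
  turn:
    - [0, -0.03, 0]
    - [0, -0.03, 0]
    - [0, -0.03, 0]
    - [0, -0.03, 0]
    - [0, -0.03, 0]
  slide:
    - [43, 0, 10]
    - [43.5, 0, 8.5]
    - [43.5, 0, 7]
    - [44, 0, 6]
    - [44, 0, 4.5]
  grip: [45, 45, 45, 45, 45]

```text
time: 29.65
tool_pos: [0.6465, 0.0372, 0.1591]
tcp_rot: [-1.179, 1.254, -1.255]
wrist_force: [1.1, -0.2, -0.4]
width: 0.453
```

Call:
jog_arm:
  turn:
    - [0, -0.03, 0]
    - [0, -0.03, 0]
    - [0, -0.03, 0]
    - [0, -0.03, 0]
    - [0, -0.03, 0]
  slide:
    - [44, 0, 3]
    - [44, 0, 2]
    - [44, 0, 1]
    - [44, 0, -1]
    - [44, 0, -2]
  grip: [45, 45, 45, 45, 45]

```text
time: 30.15
tool_pos: [0.6488, -0.1832, 0.1591]
tcp_rot: [-1.249, 1.144, -1.144]
wrist_force: [0.6, 0.1, 0.2]
width: 0.452
```

Call:
jog_arm:
  turn:
    - [0, -0.03, 0]
    - [0, -0.026, 0]
    - [0, 0, 0]
    - [0, 0, 0]
    - [0, 0, 0]
  slide:
    - [44, 0, -3.5]
    - [44, 0, -4.5]
    - [0, 0, 0]
    - [0, 0, 0]
    - [0, 0, 0]
  grip: [45, 45, 45, 45, 45]

```text
time: 30.65
tool_pos: [0.6499, -0.2688, 0.1585]
tcp_rot: [-1.273, 1.104, -1.102]
wrist_force: [-0.2, 0.3, 0.4]
width: 0.451
```

```bash
python3 - <<'E'
from h import *
np.set_printoptions(precision=4,suppress=True)
go((.6515,-.2703,.053),8.2)
p=cam('side','side13');cv2.imwrite('pics/side13c.png',cv2.resize(p['img'][90:330,100:340,::-1],None,fx=2.5,fy=2.5,interpolation=cv2.INTER_CUBIC))
W=world(p);hsv=cv2.cvtColor(p['img'],cv2.COLOR_RGB2HSV)
m=comp(W,(.644,.258),.1,.043,.0585,hsv[...,1]<60)
print(m.sum(),rect(W[m]),np.percentile(W[m][:,2],[5,50,95]))
m=comp(W,(.644,.258),.1,.059,.071,hsv[...,1]>60);print('rim',rect(W[m]))
E
```

```text
t 30.65 at [ 0.6499 -0.2688  0.1585] w 0.451 F [-0.2  0.3  0.4] n 3 D [   1.6   -1.5 -105.5] turn deg [ 0.02  0.   -0.05]
  turn [0.0001, 0.0, -0.0003] slide [0.6, 35.2, 0.5]
  turn [0.0001, 0.0, -0.0003] slide [0.6, 35.2, 0.5]
  turn [0.0001, 0.0, -0.0003] slide [0.6, 35.2, 0.5]
2427 (array([645.1, 254.1]), array([116.1, 154.5]), -12.0) [0.0495 0.0527 0.0555]
rim (array([705.5, 245.9]), array([ 11.5, 156.9]), -12.1)
```

View pics/side13c.png

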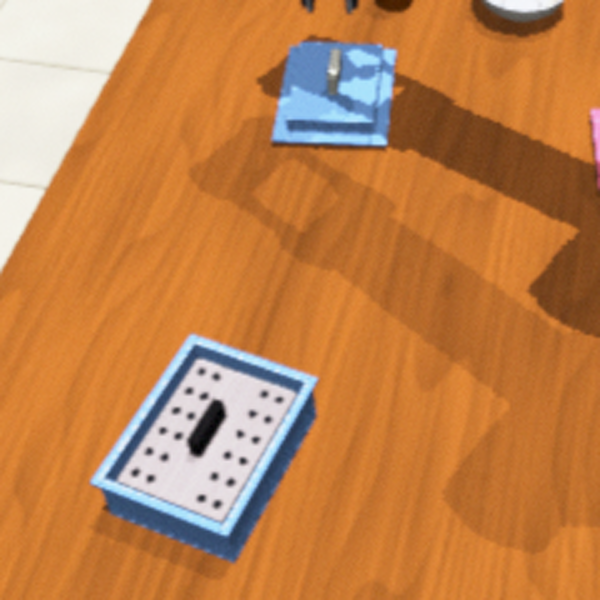

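The sinker lies flat in the tub at pixel (183,270), plate top at about 52 mm as expected. Next I grasp the blue lid, at pixel (235,125) in this picture.

Call:
jog_arm:
  turn:
    - [0, 0, 0]
    - [0, 0, 0]
    - [0, 0, 0]
    - [0, 0, 0]
    - [0, 0, 0]
  slide:
    - [1.5, 30, 1.5]
    - [0, 30, 0]
    - [0, 25, 0]
    - [0, 18, 0]
    - [0, 0, 0]
  grip: [45, 45, 45, 45, 45]

```text
time: 31.2
tool_pos: [0.6495, -0.2686, 0.0519]
tcp_rot: [-1.276, 1.108, -1.097]
wrist_force: [-0.3, -1.2, -0.5]
width: 0.446
```

Call:
jog_arm:
  turn:
    - [0, 0, 0]
    - [0, 0, 0]
    - [0, 0, 0]
  slide:
    - [0, 0, 0]
    - [0, 0, 0]
    - [0, 0, 0]
  grip: [45, 45, 45]

```text
time: 31.5
tool_pos: [0.6532, -0.2716, 0.0578]
tcp_rot: [-1.272, 1.1, -1.106]
wrist_force: [0.1, 0.4, -0.6]
width: 0.448
```

Call:
jog_arm:
  turn:
    - [0, 0, 0]
    - [0, 0, 0]
    - [0, 0, 0]
  slide:
    - [0, 3.5, -1]
    - [0, 0, 0]
    - [0, 0, 0]
  grip: [45, 45, 45]

```text
time: 31.8
tool_pos: [0.6506, -0.2713, 0.0521]
tcp_rot: [-1.273, 1.103, -1.103]
wrist_force: [-0.8, -0.4, -0.6]
width: 0.446
```

Call:
jog_arm:
  turn:
    - [0, 0, 0]
    - [0, 0, 0]
    - [0, 0, 0]
    - [0, 0, 0]
    - [0, 0, 0]
  slide:
    - [0, 0, 0]
    - [0, 0, 0]
    - [0, 0, 0]
    - [0, 0, 0]
    - [0, 0, 0]
  grip: [0, 0, 0, 0, 0]
  newtons: 50

```text
time: 32.3
tool_pos: [0.651, -0.2713, 0.0523]
tcp_rot: [-1.273, 1.103, -1.104]
wrist_force: [-0.4, -0.8, 1.0]
width: 0.128
```

Call:
jog_arm:
  turn:
    - [0, 0, 0]
    - [0, 0, 0]
    - [0, 0, 0]
    - [0, 0, 0]
    - [0, 0, 0]
  slide:
    - [0, -15, 0]
    - [0, -30, 0]
    - [0, -40, 0]
    - [0, -40, 0]
    - [0, -10, 0]
  grip: [0, 0, 0, 0, 0]

```text
time: 32.8
tool_pos: [0.6538, -0.2725, 0.1946]
tcp_rot: [-1.27, 1.094, -1.111]
wrist_force: [-0.4, -0.3, 0.2]
width: 0.13
```

Call:
jog_arm:
  turn:
    - [0, 0, 0]
    - [0, 0, 0]
    - [0, 0, 0]
  slide:
    - [0, 0, 0]
    - [0, 0, 0]
    - [0, 0, 0]
  grip: [0, 0, 0]

```text
time: 33.1
tool_pos: [0.6491, -0.2704, 0.1839]
tcp_rot: [-1.275, 1.108, -1.099]
wrist_force: [0.2, -0.4, -1.3]
width: 0.125
```

```bash
python3 - <<'E'
from h import *
np.set_printoptions(precision=4,suppress=True)
p=cam('side','side14');cv2.imwrite('pics/side14c.png',cv2.resize(p['img'][60:260,150:350,::-1],None,fx=3,fy=3))
go((.6437,.2575,.19),-11.8)
E
```

```text
t 33.15 at [ 0.6491 -0.2705  0.1839] w 0.128 F [ 0.7  0.4 -2.1] n 12 D [ -5.4 528.    6.1] turn deg [ 0.27 19.99 -0.11]
  turn [0.0004, 0.0291, -0.0002] slide [-43.6, -0.4, 5.8]
  turn [0.0004, 0.0291, -0.0002] slide [-43.8, -0.4, 4.5]
  turn [0.0004, 0.0291, -0.0002] slide [-43.9, -0.4, 3.3]
  turn [0.0004, 0.0291, -0.0002] slide [-44.0, -0.4, 2.0]
  turn [0.0004, 0.0291, -0.0002] slide [-44.0, -0.4, 0.7]
  turn [0.0004, 0.0291, -0.0002] slide [-44.0, -0.4, -0.6]
  turn [0.0004, 0.0291, -0.0002] slide [-44.0, -0.4, -1.8]
  turn [0.0004, 0.0291, -0.0002] slide [-43.9, -0.5, -3.1]
  turn [0.0004, 0.0291, -0.0002] slide [-43.8, -0.5, -4.4]
  turn [0.0004, 0.0291, -0.0002] slide [-43.6, -0.5, -5.7]
  turn [0.0004, 0.0291, -0.0002] slide [-43.4, -0.5, -6.9]
  turn [0.0004, 0.0291, -0.0002] slide [-43.2, -0.5, -8.2]
```

View pics/side14c.png

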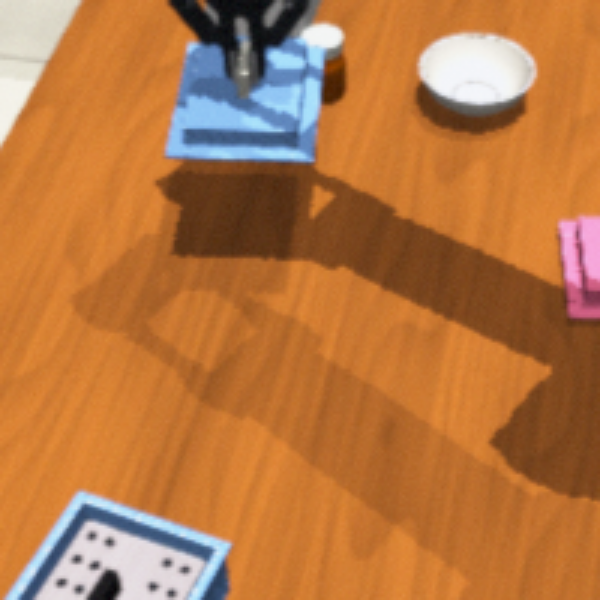

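The blue lid is held level at pixel (232,93). Next I carry it to the tub.

Call:
jog_arm:
  turn:
    - [0, 0.029, 0]
    - [0, 0.029, 0]
    - [0, 0.029, 0]
    - [0, 0.029, 0]
    - [0, 0.029, 0]
  slide:
    - [-43.5, 0, 6]
    - [-44, 0, 4.5]
    - [-44, 0, 3.5]
    - [-44, 0, 2]
    - [-44, 0, 1]
  grip: [0, 0, 0, 0, 0]

```text
time: 33.65
tool_pos: [0.6477, -0.0492, 0.1849]
tcp_rot: [-1.21, 1.214, -1.21]
wrist_force: [0.6, 0.8, -1.2]
width: 0.133
```

Call:
jog_arm:
  turn:
    - [0, 0.029, 0]
    - [0, 0.029, 0]
    - [0, 0.029, 0]
    - [0, 0.029, 0]
    - [0, 0.029, 0]
  slide:
    - [-44, 0, -0.5]
    - [-44, 0, -2]
    - [-44, 0, -3]
    - [-44, 0, -4.5]
    - [-43.5, 0, -5.5]
  grip: [0, 0, 0, 0, 0]

```text
time: 34.15
tool_pos: [0.6454, 0.1709, 0.1849]
tcp_rot: [-1.139, 1.319, -1.317]
wrist_force: [0.9, -0.8, -2.4]
width: 0.128
```

Call:
jog_arm:
  turn:
    - [0, 0.029, 0]
    - [0, 0.029, 0]
    - [0, 0, 0]
    - [0, 0, 0]
    - [0, 0, 0]
  slide:
    - [-43.5, 0, -7]
    - [-43, 0, -8]
    - [0, 0, 0]
    - [0, 0, 0]
    - [0, 0, 0]
  grip: [0, 0, 0, 0, 0]

```text
time: 34.65
tool_pos: [0.6452, 0.2561, 0.1855]
tcp_rot: [-1.108, 1.36, -1.359]
wrist_force: [-0.1, 0.3, -1.9]
width: 0.123
```

```bash
python3 - <<'E'
from h import *
np.set_printoptions(precision=4,suppress=True)
go((.6437,.2575,.125),-11.8)
p=cam('side','side15');cv2.imwrite('pics/side15c.png',cv2.resize(p['img'][150:330,100:280,::-1],None,fx=3.3,fy=3.3))
W=world(p);hsv=cv2.cvtColor(p['img'],cv2.COLOR_RGB2HSV)
b=(hsv[...,0]>80)&(hsv[...,0]<125)&(hsv[...,1]>60)
for a,c in((.13,.152),(.153,.175)):
    m=comp(W,(.644,.258),.125,a,c,b);print(m.sum(),rect(W[m]),np.median(W[m][:,2]))
    q=W[m];A=np.c_[q[:,:2],np.ones(len(q))];print('slope',np.linalg.lstsq(A,q[:,2],rcond=None)[0])
E
```

```text
t 34.65 at [0.6452 0.2561 0.1855] w 0.123 F [-0.1  0.3 -1.9] n 2 D [ -1.5   1.4 -60.5] turn deg [0.12 0.06 0.11]
  turn [0.001, 0.0005, 0.001] slide [-0.6, 30.2, -0.8]
  turn [0.001, 0.0005, 0.001] slide [-0.5, 30.2, -0.8]
1212 (array([644.7, 255.2]), array([140.3, 179. ]), -11.8) 0.14593034131746796
slope [-0.0014 -0.0011  0.1473]
2160 (array([644.1, 254.8]), array([108.7, 148.5]), -11.8) 0.16564551963795549
slope [ 0.0138 -0.0159  0.1607]
```

View pics/side15c.png

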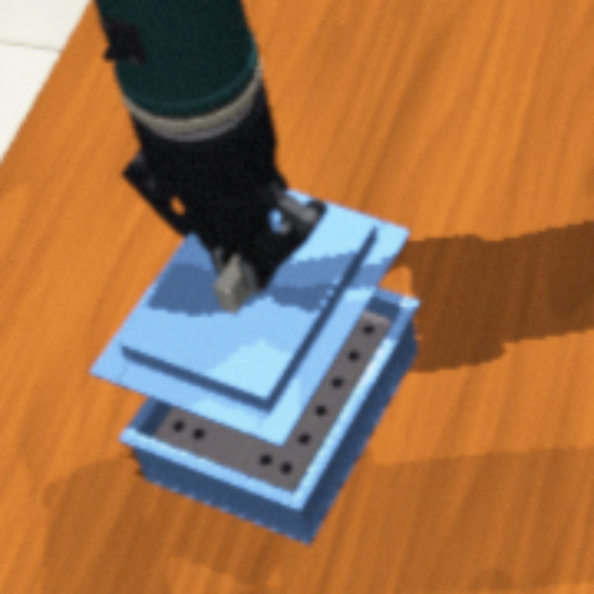

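The lid hangs level over the tub at pixel (175,255), about 2 mm off in y. I correct that and lower it.

Call:
jog_arm:
  turn:
    - [0, 0, 0]
    - [0, 0, 0]
    - [0, 0, 0]
    - [0, 0, 0]
    - [0, 0, 0]
  slide:
    - [-1.7, 15, -1.7]
    - [0, 20, 0]
    - [0, 15, 0]
    - [0, 10, 0]
    - [0, 0, 0]
  grip: [0, 0, 0, 0, 0]

```text
time: 35.2
tool_pos: [0.6429, 0.258, 0.1241]
tcp_rot: [-1.11, 1.362, -1.359]
wrist_force: [-0.2, -0.5, -1.9]
width: 0.127
```

Call:
jog_arm:
  turn:
    - [0, 0, 0]
    - [0, 0, 0]
    - [0, 0, 0]
  slide:
    - [0, 0, 0]
    - [0, 0, 0]
    - [0, 0, 0]
  grip: [0, 0, 0]

```text
time: 35.5
tool_pos: [0.6454, 0.2595, 0.1284]
tcp_rot: [-1.103, 1.357, -1.359]
wrist_force: [1.0, -0.2, -1.2]
width: 0.132
```

```bash
python3 - <<'E'
from h import *
np.set_printoptions(precision=4,suppress=True)
go((.6437,.2575,.108),-11.8)
p=cam('side','side16');cv2.imwrite('pics/side16c.png',cv2.resize(p['img'][190:330,110:250,::-1],None,fx=4,fy=4))
W=world(p);hsv=cv2.cvtColor(p['img'],cv2.COLOR_RGB2HSV)
b=(hsv[...,0]>80)&(hsv[...,0]<125)&(hsv[...,1]>60)
for a,c in((.073,.09),(.093,.12)):
    m=comp(W,(.644,.258),.125,a,c,b);print(m.sum(),rect(W[m]),np.median(W[m][:,2]))
E
```

```text
t 35.5 at [0.6454 0.2595 0.1284] w 0.132 F [ 1.  -0.2 -1.2] n 1 D [ -1.7  -2.  -20.4] turn deg [-0.11  0.06 -0.07]
  turn [-0.0019, 0.001, -0.0012] slide [2.3, 20.4, -1.3]
831 (array([644. , 258.5]), array([138.7, 178.9]), -12.0) 0.08832882922318408
2058 (array([644.2, 259.5]), array([108.4, 148.3]), -11.6) 0.10857549042661274
```

View pics/side16c.png

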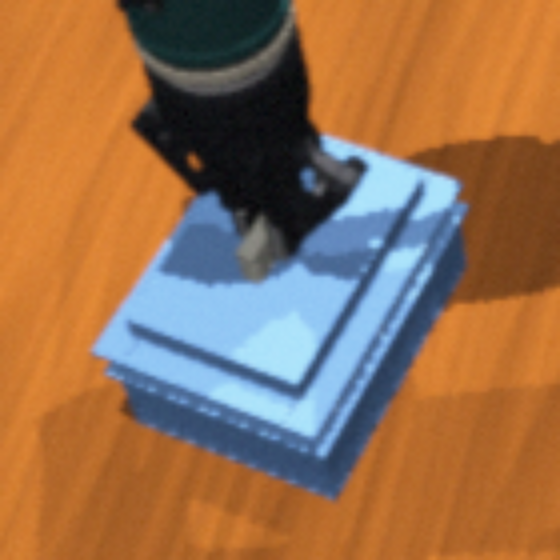

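The lid is aligned within 2 mm, about 20 mm above its seat.

Call:
jog_arm:
  turn:
    - [0, 0, 0]
    - [0, 0, 0]
    - [0, 0, 0]
    - [0, 0, 0]
    - [0, 0, 0]
  slide:
    - [1.5, 5, -1]
    - [0, 4, 0]
    - [0, 3, 0]
    - [0, 0, 0]
    - [0, 0, 0]
  grip: [0, 0, 0, 0, 0]

```text
time: 36.05
tool_pos: [0.6431, 0.2578, 0.1147]
tcp_rot: [-1.106, 1.359, -1.359]
wrist_force: [0.9, 0.3, -1.4]
width: 0.128
```

Call:
jog_arm:
  turn:
    - [0, 0, 0]
    - [0, 0, 0]
    - [0, 0, 0]
    - [0, 0, 0]
    - [0, 0, 0]
  slide:
    - [0, 2, 0]
    - [0, 2, 0]
    - [0, 1, 0]
    - [0, 0, 0]
    - [0, 0, 0]
  grip: [0, 0, 0, 0, 0]

```text
time: 36.55
tool_pos: [0.6433, 0.2579, 0.1101]
tcp_rot: [-1.105, 1.359, -1.359]
wrist_force: [0.4, -0.1, -2.0]
width: 0.133
```

Call:
jog_arm:
  turn:
    - [0, 0, 0]
    - [0, 0, 0]
    - [0, 0, 0]
  slide:
    - [0, 0.7, 0]
    - [0, 0.5, 0]
    - [0, 0, 0]
  grip: [0, 0, 0]

```text
time: 36.85
tool_pos: [0.6432, 0.2578, 0.1088]
tcp_rot: [-1.105, 1.359, -1.359]
wrist_force: [-0.9, 0.4, -1.1]
width: 0.132
```

Call:
jog_arm:
  turn:
    - [0, 0, 0]
    - [0, 0, 0]
  slide:
    - [0, 0.7, 0]
    - [0, 0, 0]
  grip: [0, 0]

```text
time: 37.05
tool_pos: [0.6433, 0.2579, 0.1083]
tcp_rot: [-1.105, 1.359, -1.359]
wrist_force: [0.8, -0.2, -0.2]
width: 0.132
```

Call:
jog_arm:
  turn:
    - [0, 0, 0]
    - [0, 0, 0]
  slide:
    - [0, 0.7, 0]
    - [0, 0, 0]
  grip: [0, 0]

```text
time: 37.25
tool_pos: [0.6433, 0.2579, 0.1083]
tcp_rot: [-1.105, 1.358, -1.359]
wrist_force: [-2.9, -0.9, 3.2]
width: 0.129
```

Contact at the expected height, so I release, rise and check.

Call:
jog_arm:
  turn:
    - [0, 0, 0]
    - [0, 0, 0]
    - [0, 0, 0]
    - [0, 0, 0]
  slide:
    - [0, 0, 0]
    - [0, 0, 0]
    - [0, 0, 0]
    - [0, 0, 0]
  grip: [40, 40, 40, 40]

```text
time: 37.65
tool_pos: [0.6432, 0.2578, 0.1073]
tcp_rot: [-1.105, 1.359, -1.359]
wrist_force: [-0.6, -1.0, 0.1]
width: 0.398
```

Call:
jog_arm:
  turn:
    - [0, 0, 0]
    - [0, 0, 0]
    - [0, 0, 0]
    - [0, 0, 0]
    - [0, 0, 0]
  slide:
    - [0, -15, 0]
    - [0, -40, 0]
    - [0, -40, 0]
    - [30, 0, -30]
    - [30, 0, -30]
  grip: [40, 40, 40, 40, 40]

```text
time: 38.15
tool_pos: [0.574, 0.2118, 0.2065]
tcp_rot: [-1.099, 1.355, -1.359]
wrist_force: [-0.9, -1.2, -0.3]
width: 0.402
```

Call:
jog_arm:
  turn:
    - [0, 0, 0]
    - [0, 0, 0]
    - [0, 0, 0]
    - [0, 0, 0]
    - [0, 0, 0]
  slide:
    - [30, 0, -30]
    - [30, 0, -30]
    - [30, 0, 0]
    - [0, 0, 0]
    - [0, 0, 0]
  grip: [40, 40, 40, 40, 40]

```text
time: 38.65
tool_pos: [0.4958, 0.1353, 0.2039]
tcp_rot: [-1.102, 1.358, -1.36]
wrist_force: [-0.8, 0.0, 0.1]
width: 0.405
```

```bash
python3 - <<'E'
from h import *
np.set_printoptions(precision=4,suppress=True)
p=cam('side','side17');cv2.imwrite('pics/side17c.png',cv2.resize(p['img'][190:330,110:250,::-1],None,fx=4,fy=4))
for n in('side','top'):
    if n=='top':p=cam('top','top17')
    W=world(p);hsv=cv2.cvtColor(p['img'],cv2.COLOR_RGB2HSV)
    b=(hsv[...,0]>80)&(hsv[...,0]<125)&(hsv[...,1]>40)
    for nm,a,c in(('flange',.06,.077),('dome',.08,.1)):
        m=comp(W,(.644,.258),.125,a,c,b);q=W[m];A=np.c_[q[:,:2],np.ones(len(q))]
        print(n,nm,m.sum(),rect(q),np.median(q[:,2]),'slope',np.linalg.lstsq(A,q[:,2],rcond=None)[0][:2])
    for t,c,a in(('jar',(.617,-.472),.03),('bowl',(.455,-.515),.01),('compressor',(.409,.51),.05)):
        m=comp(W,c,.13,a,.12)
        if m is not None:print(t,rect(W[m])[:2])
print(bot.read_state()['time'])
E
```

```text
side flange 1367 (array([642.3, 257.3]), array([139.5, 179.4]), -11.8) 0.06860243887806539 slope [ 0.002  -0.0022]
side dome 2504 (array([641.9, 257. ]), array([107.5, 147.9]), -12.0) 0.08857105931001297 slope [ 0.0046 -0.005 ]
jar (array([ 502.3, -488.3]), array([15.6, 75.5]))
bowl (array([ 446.7, -499.8]), array([128.3, 130.6]))
compressor (array([408.3, 507.6]), array([128.2, 171.2]))
top flange 437 (array([643.5, 257.7]), array([137.6, 177.7]), -12.1) 0.06940647756932239 slope [-0.0016  0.002 ]
top dome 1139 (array([643.2, 257.6]), array([107.8, 146.8]), -12.1) 0.08991738185334097 slope [-0.0024 -0.0021]
jar (array([ 620.5, -478.7]), array([46.7, 48.5]))
bowl (array([ 449.2, -499.2]), array([125.9, 128.9]))
compressor (array([408.9, 517.4]), array([149.5, 170.5]))
38.75
```

View pics/side17c.png

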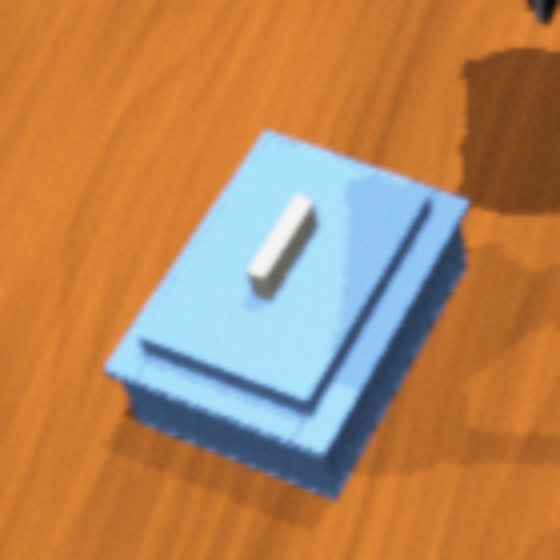

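View pics/top17.png

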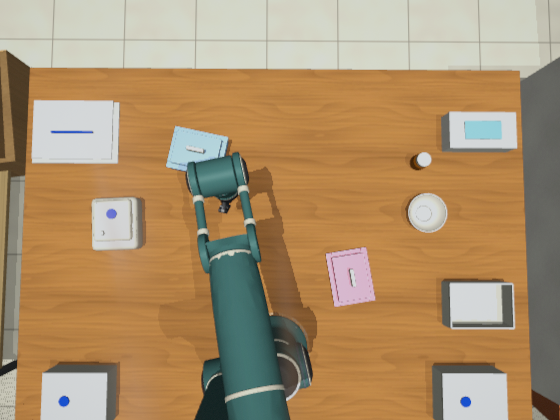

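The lid sits level on the tub at top pixel (197,150), with the flange top at 68.6–69.4 mm (68 expected) and slopes below 0.3°. The bystanders and the pink lid have not moved, and the robot is clear of everything.

```bash
python3 -c "
from h import *
print(bot.finish_job())"
```

```text
the job is handed in; nothing more can be done
None
```

The soaking tub is made up as asked and handed in at about 39 s of the 128 s allowed. I set the basket in the tub first. The chamber then went upright in the blue end and the mouthpiece upright in the purple end. After that came the sinker on the basket's rim, and the blue lid last. Each piece was lowered until light contact showed in the wrist force (8.5 N at most, on the mouthpiece) and only then released.

**Last checks:**
- **Lid:** the flange top reads 68.6 mm (side camera) and 69.4 mm (top camera) against 68 expected. Tilt is under 0.5°, and it lines up with the tub within about 1 mm and 0.5°.
- **Sinker:** it lay flat before the lid went on, with its top at about 52.7 mm against 52 expected.
- **Chamber and mouthpiece:** both stood upright in the picture taken after placing.
- **Compressor, bowl, jar and pink lid:** they look unmoved in the last picture.

**A check that failed:** the side camera's reading of the jar was unusable because it picked up something other than the jar. I relied on the top camera for the jar. The sinker's outline could not be measured cleanly by colour, so I used its rib instead.

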